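# Clamp a grille frame in the ratchet vise

### The job

Lay the black grille frame flat on the vise's bed, lengthwise between the open jaws, and let go of it. Then work the vise's ratchet wrench back and forth to close the jaw until the frame is firmly gripped, stopping as soon as you feel it tighten, since the plastic cracks if squeezed hard; use the wrench only, do not push the jaw itself. Let go of the wrench at the end and leave the other things on the bench where they lie.

Things in the scene. Friction and masses are not known exactly. Their poses are not given: they have to be found in the camera images.
- grille: loose black plastic grille frame, 117 mm long (own x) x 39 mm wide (own y) x 18 mm high, 40 to 65 g; lies flat, origin at the centre of its underside. Grip it across the 39 mm width, for the vise best about 45 mm from its middle, where the fingers pass outside the jaws. Either end may point either way in the vise. It cracks when squeezed by the jaw with more than 120 N
- vise: grey steel vise fixed to the bench; origin on the bench top, z up, jaws close along own y. Base 60 mm wide (x), 12 mm high, y -0.088 to 0.134. Bed 50 mm wide (x), top at z=0.022: a longer part overhangs both ends. Fixed jaw 50 mm wide, face at y=0.105, top (with screw heads) z=0.051. Spindle housing 62 x 72 mm centred at y=-0.045, top z=0.052, feet 116 mm over all in x
- bed (a point): point on the top of the bed, in the vise frame x=0, y=0.0855, z=0.022; axes as the vise: where the middle of the frame's underside lies when clamped against the fixed jaw. A frame laid 6 mm from here towards -y stands clear of both jaws
- jaw: moving jaw, 50 mm wide, top 50 mm over the bench; its rubber pad's face is at y=+0.043 of its own origin, which is at bench height. Starts 58 to 66 mm from the fixed jaw's face, slides along the vise's +y, pushes the frame along the bed until it bears on the fixed jaw; from there the grip grows by about 40 N per 0.1 rad of wrench swing, too steeply to judge by measured position
- spindle_axis (a point): point on the vertical axis of spindle and wrench, at the wrench's mid height, 63 mm above the bench; vise axes. Each radian that the spindle turns clockwise (seen from above) moves the jaw 12 mm towards closed. Spindle friction (0.2 N m; standing still it hides that much of the load) holds the jaw, and keeps up to about 16 N of grip, when the wrench is let go; more than that springs back a little
- wrench (a joint): angle of the wrench, rad: 0 with its handle along the vise's -y, growing counter-clockwise from above, stops at -0.9 and 0.9. Falling, it takes up to 0.4 rad of slack (16 teeth), then turns the spindle and closes the jaw; rising, it slips with under 1 N. Torque about the spindle: 0.3 N m (2 N at the grip) while the jaw runs, 0.6 (4 N) with the frame held firmly, 1.6 (12 N) when it cracks
- wrench_grip (a point): middle of the wrench's black handle sleeve, 136 mm from the spindle axis, 63 mm above the bench; sleeve 68 mm long (own y, +y points to the spindle axis), 20 mm wide (own x), 18 mm high. Grip it from above across the 20 mm and turn the gripper with the handle. The wrench cannot leave the spindle
- hex_keys: yellow folding hex key set, 22 x 92 x 24 mm, lying behind the vise; bystander
- pin_gauge: steel pin gauge, 21 x 110 x 18 mm, lying behind; bystander
- board: small green circuit board, 36 x 60 x 12 mm, lying on the right, nearer the robot than the wrench; bystander

How it is judged (in metres and radians):
On the way, in this order (a step that is already met when the one before it is completed fails the run):
1. the grille frame lies flat on the bed between the jaws, let go (horizontal distance between grille and bed below 0.025 m and z of grille in the frame of bed below 0.004 m and angle between grille's own z axis and vertical below 0.1 rad and contact force between the fingers and grille below 0.1 N), for 0.2 s.
2. the jaw grips the frame with at least 12 N (contact force between jaw and grille above 12 N), for 0.2 s.
At the end, for the whole second after the job is handed in: the frame is flat on the bed against the fixed jaw (within 4 mm of the bed's height, 6 mm across, 20 mm along, 0.1 rad), at rest and still gripped with more than 6 N (contact force between jaw and grille above 6 N and x of grille in the frame of bed between -0.02 and 0.02 m and y of grille in the frame of bed between -0.006 and 0.006 m and z of grille in the frame of bed below 0.004 m and angle between grille's own z axis and vertical below 0.1 rad and angle between the x axis of grille and the x axis of vise, either way round below 0.1 rad and linear speed of grille below 0.01 m/s); the robot touches nothing.
It fails at once if the frame is squeezed with more than 120 N and cracks (contact force between jaw and grille above 120 N).
It fails at once if the jaw is pushed directly with more than 12 N (contact force between any of the arm, the fingers and jaw above 12 N).
It fails at once if another thing is moved by more than 3 cm (distance of any of hex_keys, pin_gauge, board from where it was at the start of the episode above 0.03 m).
It also fails if it takes over 72 s, if anything falls off the work surface, if the arm or the gripper's body presses on something with over 40 N, if the wrist force passes 120 N, or if a joint passes its speed limit or range.

### The arm

A 6-joint arm with a two-finger parallel gripper is mounted at the origin on a cart in front of the work surface, level with it; the furniture and walls round the work are solid. World frame = base frame: x ahead of the robot, y to its left, z up, the work surface at z = 0. Lengths are in mm, angles in rad, forces in N, time in s.
With the tool pointing down it reaches from about 325 to 750 mm from the base axis. Payload 7.6 kg.
Tool frame: the origin (TCP) lies at the very end of the fingers, on their centre line; the grasp point (between the pads) lies 19 mm behind it (env.pinch_z is the y of the grasp point in the tool frame, in mm); y points along the fingers, x is the direction in which the jaws open and shut, and the axes are right-handed (so a half turn about y gives the same grasp; the last joint's range is limited). The gripper opens to 85 mm and grips with 20 to 120 N. Pads are 22 mm wide; open, the fingers measure 114 mm over their backs; the gripper's body (76 mm by 85 mm) begins 54 mm behind the grasp point. The pads swing forward as they close: fully open they stand 13 mm farther back than shut.
Start: joints at [-1.238, 0.052, 1.401, -0, 1.689, -0.07], TCP at [205.824, -482.993, 231.323] pointing down, gripper open.
Joint ranges: [-2.9, 2.9], [-0.91, 2.17], [0.12, 2.37], [-1.06, 4.2], [0.26, 2.73], [-2.93, 2.93]. Speed limits (rad/s): [2.57, 2.57, 3.01, 3.14, 3.14, 3.14].

### API

Orientations are given as a 3x3 rotation matrix whose columns are the frame's x, y, z axes.
In Python, from rig import env gives the robot as it stands. The module is installed in compiled form; this text tells all that it offers.
- The arm moves only by the tool play_rows, never from a script. Its argument "series" is a list of rows, each an object with "gripper": the finger opening in m, from 0 to 0.0854; "translation": the shift along the tool's x, y, z in m, a list of three; "rot": the turn, a rotation vector about the tool's x, y, z in rad, a list of three. A call has 1 to 8 rows; each row is the pose to reach, as a shift and turn from the pose commanded when the call began, along the tool's axes at that moment; what a row does not reach only later rows make up. A row lasts 1/12 s, in which the tool goes at most 41.7 mm and 7.16 degrees, less where a joint would pass 70% of its speed; a pose out of reach is approached as far as the arm can. A call with a gripper value outside its range is refused whole. The fingers move at their own pace and stop on an object; "newtons" is the grip in N (left out, the last holds). Time passes only in rows, so rows that repeat a pose let the fingers close. It gives the time, the measured TCP pose, the force and the opening at its end, in the units of the state.
- env.read_state(): the state, without advancing time (a new reading comes with each control period).
- env.grab_frame(name): name is "side" or "top" or "wrist"; returns the picture (420x560x3 uint8, blue, green, red); there is no depth.
- env.camera_info(name): a dict with "intrinsics" (3x3 intrinsics, pixels), "extrinsics" (4x4, takes a point from camera to world coordinates). Camera axes: x right, y down, z forward; pixel columns grow to the right and rows downward; lengths in mm; the calibration is good to about 2 mm. A picture is of the moment at which its call begins: read the wrist's pose just before it. camera_info takes no time and is no camera call; for the wrist camera it gives the pose at the moment of the call.
- env.finish_job(): hands the job in, once; it reports no verdict.
The state is a dict: "time_s": time; "joints": joint angles; "joint_velocities": joint speeds; "tau": joint torques, N m; "tool_pos": TCP position; "orientation": TCP orientation; "ft_force": force on the tool from outside, world axes, zero at the start; "ft_torque": the same for the moment, N m; "width": opening from 0.0 (shut) to 1.0 (fully open).
Only numpy, scipy, OpenCV 4.12 (cv2) and the standard library are available. Lean on these libraries where they do the work, as an engineer would, in place of code of your own. Each camera call takes 0.05 s, during which the arm holds its last target.

## Working session

There is one attempt and no reset: what is moved stays moved. The work goes in short steps, Python scripts to look and compute and a tool call to move; the robot and the scene stay as the last step left them, time stands still between calls to the robot, and variables do not carry over. Pictures are saved under pics/ and viewed, and the job is handed in when it is done.

Besides the shell and the picture viewer there is one more tool, called after "Call:" as a command line: name --argument value ..., lists and objects as JSON in quotes. play_rows: Moves the arm, as the interface text tells. Its arguments: {"type":"object","properties":{"series":{"type":"array","items":{"type":"object","properties":{"gripper":{"type":"number"},"translation":{"type":"array","items":{"type":"number"}},"rot":{"type":"array","items":{"type":"number"}}}}},"newtons":{"type":"number"}},"required":["series"]}

```bash
mkdir -p pics; ls; python3 - <<'E'
from rig import env
import cv2, numpy as np
np.set_printoptions(precision=4,suppress=True)
s=env.read_state(); print(s); print(env.pinch_z)
for n in ("side","top","wrist"):
    i=env.camera_info(n); print(n,i["intrinsics"].tolist(),"\n",np.array(i["extrinsics"]))
    cv2.imwrite(f"pics/{n}0.png",env.grab_frame(n))
E
```

```text
pics
{'time_s': 0.0, 'joints': array([-1.2383,  0.0529,  1.4017, -0.    ,  1.6886, -0.0703]), 'joint_velocities': array([-0.0004,  0.0014, -0.    , -0.0006, -0.0022,  0.0011]), 'tau': array([ -0.0011, -38.1669, -36.0189,  -0.0002,   0.0061,   0.    ]), 'tool_pos': array([ 205.7209, -482.6897,  230.4578]), 'orientation': array([[ 0.392 , -0.0005,  0.92  ],
       [-0.92  ,  0.0015,  0.392 ],
       [-0.0016, -1.    ,  0.0001]]), 'ft_force': array([-0.5515, -1.0198, -0.9672]), 'ft_torque': array([-0.05  , -0.0143,  0.0279]), 'width': 1.0000279073075122}
-18.700000000000003
side [[498.6182021905543, 0.0, 281.68070508473147], [0.0, 498.6182021905543, 200.98138032228215], [0.0, 0.0, 1.0]] 
 [[   0.6847   -0.6405    0.3479  259.2535]
 [  -0.7288   -0.5951    0.3388 -416.7056]
 [  -0.01     -0.4855   -0.8742  867.3551]
 [   0.        0.        0.        1.    ]]
top [[494.3804687180454, 0.0, 276.7840890591455], [0.0, 494.3804687180454, 214.84868582260785], [0.0, 0.0, 1.0]] 
 [[  -0.0274   -0.9826    0.1836  421.443 ]
 [  -0.9996    0.0278   -0.0006 -102.4602]
 [  -0.0045   -0.1836   -0.983   942.4218]
 [   0.        0.        0.        1.    ]]
wrist [[350.7119841867509, 0.0, 282.158242711526], [0.0, 350.7119841867509, 208.50790758296193], [0.0, 0.0, 1.0]] 
 [[   0.3926   -0.8716   -0.2934  281.7282]
 [  -0.9197   -0.3722   -0.1248 -451.1013]
 [  -0.0004    0.3189   -0.9478  373.0775]
 [   0.        0.        0.        1.    ]]
```

View pics/top0.png

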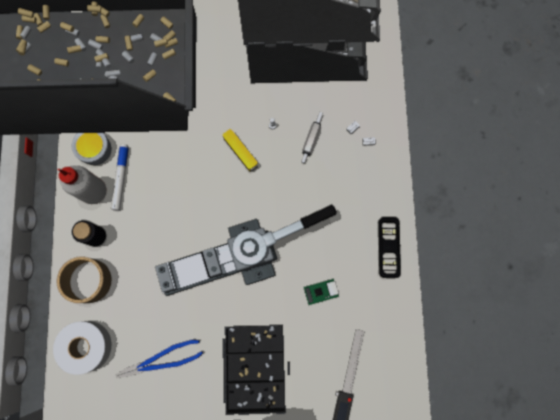

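View pics/side0.png

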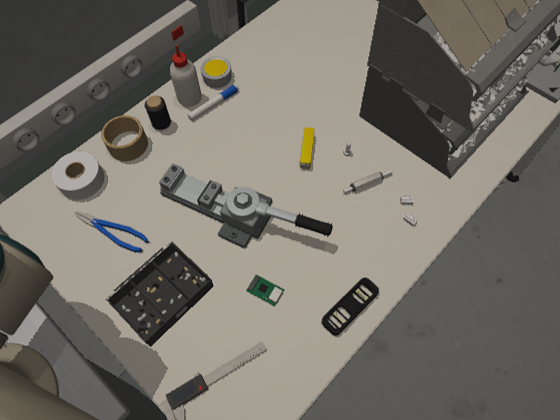

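View pics/wrist0.png

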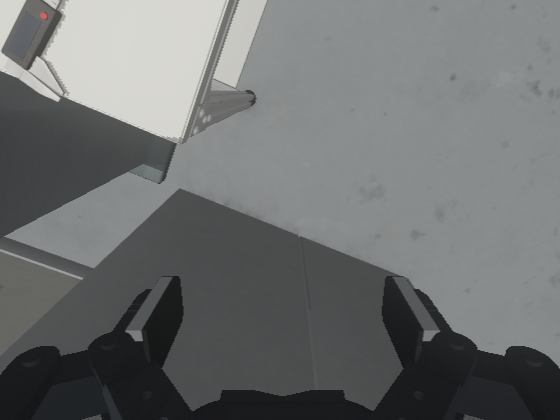

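The top view shows the grille at about (389,247), the vise from (160,280) to spindle (250,247), and the wrench sleeve at about (320,217). I'll zoom in to measure.

```bash
cat > h.py <<'E'
import numpy as np, cv2
from rig import env
np.set_printoptions(precision=4,suppress=True)
def ray(n,uv,info=None):
    i=info or env.camera_info(n); K=np.array(i["intrinsics"]);T=np.array(i["extrinsics"])
    d=T[:3,:3]@np.linalg.solve(K,[uv[0],uv[1],1]); return T[:3,3],d
def onz(n,uv,z,info=None):
    o,d=ray(n,uv,info); return o+d*(z-o[2])/d[2]
def proj(n,p,info=None):
    i=info or env.camera_info(n); K=np.array(i["intrinsics"]);T=np.linalg.inv(np.array(i["extrinsics"]))
    q=K@(T[:3,:3]@np.array(p)+T[:3,3]); return q[:2]/q[2]
E
python3 - <<'E'
import cv2
a=cv2.imread("pics/top0.png"); b=cv2.imread("pics/side0.png")
cv2.imwrite("pics/t1.png",cv2.resize(a[195:305,145:345],None,fx=4,fy=4,interpolation=cv2.INTER_CUBIC))
cv2.imwrite("pics/s1.png",cv2.resize(b[155:255,150:340],None,fx=4,fy=4,interpolation=cv2.INTER_CUBIC))
cv2.imwrite("pics/t2.png",cv2.resize(a[205:290,365:415],None,fx=6,fy=6,interpolation=cv2.INTER_CUBIC))
E
```

```text
(no output)
```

View pics/t1.png

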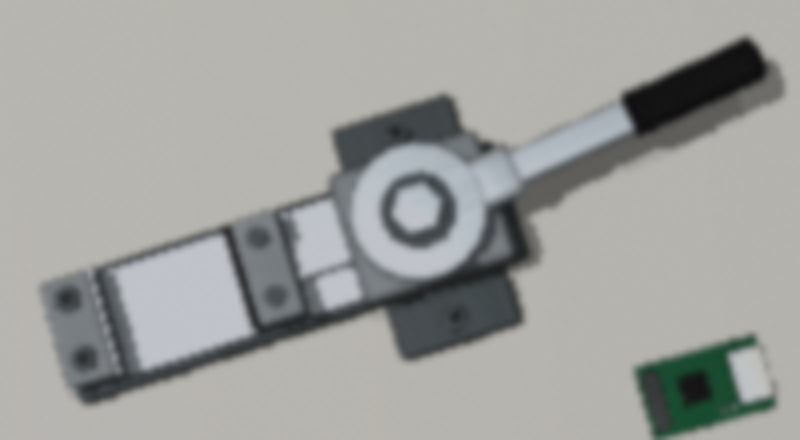

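View pics/s1.png

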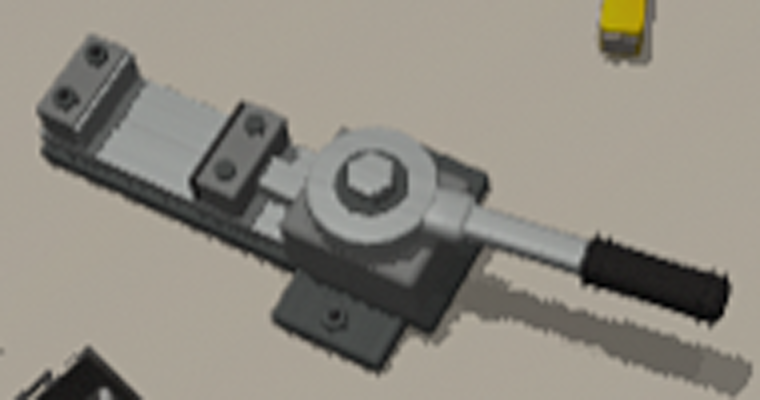

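View pics/t2.png

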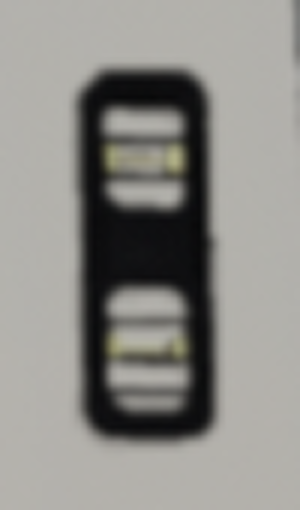

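```bash
cat > m1.py <<'E'
from h import *
def full(p,off,s): return ((p[0]+.5)/s-.5+off[0],(p[1]+.5)/s-.5+off[1])
T=lambda x,y: full((x,y),(145,195),4)
S=lambda x,y: full((x,y),(150,155),4)
def tri(u,v):
    o1,d1=ray("top",u);o2,d2=ray("side",v)
    A=np.c_[d1,-d2]; t=np.linalg.lstsq(A,o2-o1,rcond=None)[0]
    a=o1+d1*t[0];b=o2+d2*t[1]; return (a+b)/2,np.linalg.norm(a-b)
for nm,t,s in [("fixA",(68,298),(97,53)),("fixB",(85,358),(66,98)),("movA",(260,238),(256,124)),("movB",(276,296),(227,169)),("hex",(415,208),(371,172)),("foot",(458,316),(335,318))]:
    print(nm,*tri(T(*t),S(*s)))
for z,nm,t,s in [(51,"fixA",(68,298),(97,53)),(51,"fixB",(85,358),(66,98)),(50,"movA",(260,238),(256,124)),(50,"movB",(276,296),(227,169))]:
    print(nm,onz("top",T(*t),z),onz("side",S(*s),z))
# sleeve + grille masks
R={}
for n in("top","side"):
    im=cv2.imread(f"pics/{n}0.png"); m=(im.max(2)<48).astype(np.uint8)
    reg={"top":{"sl":(295,200,345,232),"gr":(370,208,412,285)},"side":{"sl":(290,210,340,240),"gr":(315,270,388,340)}}[n]
    for k,(x0,y0,x1,y1) in reg.items():
        mm=np.zeros_like(m);mm[y0:y1,x0:x1]=m[y0:y1,x0:x1]
        c=max(cv2.findContours(mm,cv2.RETR_EXTERNAL,cv2.CHAIN_APPROX_NONE)[0],key=cv2.contourArea)
        r=cv2.minAreaRect(c);R[n,k]=(r,cv2.boxPoints(r)); print(n,k,r)
print("sleeve centre",tri(R["top","sl"][0][0],R["side","sl"][0][0]))
print("grille centre",tri(R["top","gr"][0][0],R["side","gr"][0][0]))
for z in(9,18):
  for n in("top","side"):
    b=np.array([onz(n,p,z)[:2] for p in R[n,"gr"][1]]);e=np.roll(b,-1,0)-b
    print(n,z,b.mean(0),np.linalg.norm(e,axis=1),[np.degrees(np.arctan2(v[1],v[0])) for v in e])
b=np.array([onz("top",p,63)[:2] for p in R["top","sl"][1]]);e=np.roll(b,-1,0)-b
print("sl",b.mean(0),np.linalg.norm(e,axis=1),[np.degrees(np.arctan2(v[1],v[0])) for v in e])
E
python3 m1.py
```

```text
fixA [495.5843 107.6274  46.1703] 1.5348715129612736
fixB [468.6     99.8102  44.8836] 1.7224174054512444
movA [520.5556  20.4868  46.7688] 2.1055384366544656
movB [494.4674  13.4022  45.0904] 2.6900947386131286
hex [529.0797 -52.1064  76.1133] 3.0097041452557227
foot [484.6318 -67.0966  11.8426] 0.9162287556719968
fixA [494.508  106.8493  51.    ] [494.8654 104.1793  51.    ]
fixB [467.5195  98.8289  51.    ] [467.7921  95.5529  51.    ]
movA [519.2689  20.5313  50.    ] [520.4626  18.2906  50.    ]
movB [492.8842  13.3916  50.    ] [494.2489  10.2164  50.    ]
top sl ((318.298828125, 216.44760131835938), (10.325578689575195, 34.86213302612305), 64.79888153076172)
top gr ((389.0, 247.0), (60.0, 20.0), 90.0)
side sl ((313.4786376953125, 224.51100158691406), (36.72109603881836, 11.696349143981934), 17.818889617919922)
side gr ((349.7500305175781, 306.2500305175781), (22.62741470336914, 64.34671783447266), 45.0)
sleeve centre (array([ 582.2731, -178.843 ,   61.3445]), np.float64(2.984072732780392))
grille centre (array([ 529.2212, -315.8562,    2.5644]), np.float64(1.5620542365786418))
[... 270 characters left out ...]
t64(-2.6254258994373774), np.float64(-96.03067686503314), np.float64(176.53559716223833), np.float64(86.7898957508123)]
top 18 [ 527.4154 -311.98  ] [ 37.9345 113.3363  37.0962 113.3227] [np.float64(-91.61945820918386), np.float64(175.83216701578382), np.float64(88.41225387156547), np.float64(-3.7439267049952334)]
side 18 [ 526.4103 -317.9269] [118.015   39.5372 116.0645  37.7699] [np.float64(-2.6254258994373942), np.float64(-96.03067686503293), np.float64(176.53559716223836), np.float64(86.78989575081229)]
sl [ 580.7058 -178.0101] [63.671  18.8699 63.4421 18.765 ] [np.float64(-66.15308454563817), np.float64(-157.82766934902946), np.float64(113.7568806123873), np.float64(22.862326077258405)]
```

```bash
cat >> h.py <<'E'
from scipy.spatial.transform import Rotation as Ro
def plan(x,y,z,yaw_deg):
    s=env.read_state(); R=np.array(s["orientation"]); p=s["tool_pos"]
    c,n=np.cos(np.radians(yaw_deg)),np.sin(np.radians(yaw_deg))
    Rt=np.array([[c,0,-n],[n,0,c],[0,-1,0]])
    print("trans m",R.T@(np.array([x,y,z])-p)/1000,"rot",(Ro.from_matrix(R.T@Rt)).as_rotvec(),"at",p,"yaw",np.degrees(np.arctan2(R[1,0],R[0,0])),"F",s["ft_force"],"w",s["width"],"t",s["time_s"],"q",s["joints"])
E
python3 -c "
from h import *
plan(455,-312,200,-93)"
```

```text
trans m [-0.0594  0.0308  0.2963] rot [ 0.0002  0.4552 -0.0012] at [ 205.7302 -482.7734  230.6822] yaw -66.92152700919094 F [ 0.0756 -0.0558 -0.5434] w 1.0016721923415537 t 0.15 q [-1.2383  0.0527  1.4015 -0.      1.6886 -0.0703]
```

Call:
play_rows --series '[{"gripper":0.0854,"translation":[-0.0594,0.0308,0.2963],"rot":[0,0.455,0]},{"gripper":0.0854,"translation":[-0.0594,0.0308,0.2963],"rot":[0,0.455,0]},{"gripper":0.0854,"translation":[-0.0594,0.0308,0.2963],"rot":[0,0.455,0]},{"gripper":0.0854,"translation":[-0.0594,0.0308,0.2963],"rot":[0,0.455,0]},{"gripper":0.0854,"translation":[-0.0594,0.0308,0.2963],"rot":[0,0.455,0]},{"gripper":0.0854,"translation":[-0.0594,0.0308,0.2963],"rot":[0,0.455,0]},{"gripper":0.0854,"translation":[-0.0594,0.0308,0.2963],"rot":[0,0.455,0]},{"gripper":0.0854,"translation":[-0.0594,0.0308,0.2963],"rot":[0,0.455,0]}]' --newtons 30

```text
time_s: 0.82
tool_pos: [457.3, -309.6, 199.7]
orientation: [[-0.05, -0.0, 0.999], [-0.999, 0.001, -0.05], [-0.001, -1.0, -0.0]]
ft_force: [-0.3, -0.6, 0.4]
width: 1.0
```

```bash
python3 - <<'E'
from h import *
i=env.camera_info("wrist"); im=env.grab_frame("wrist"); cv2.imwrite("pics/w1.png",im)
np.savez("w1.npz",K=i["intrinsics"],T=i["extrinsics"]); print(env.read_state()["tool_pos"],np.array(i["extrinsics"]))
E
```

```text
[ 459.6822 -307.2379  198.8976] [[  -0.0495   -0.9466   -0.3184  539.747 ]
 [  -0.9988    0.0468    0.016  -314.2304]
 [  -0.0002    0.3188   -0.9478  342.1856]
 [   0.        0.        0.        1.    ]]
```

View pics/w1.png

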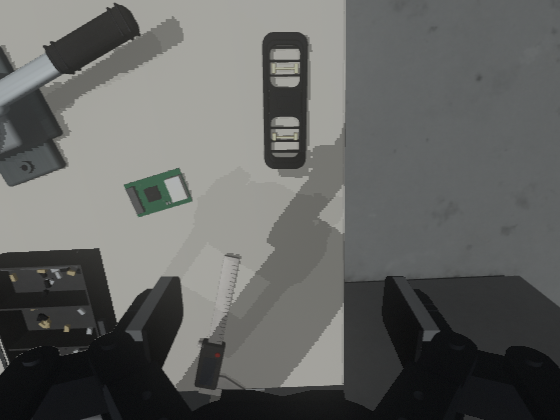

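```bash
python3 - <<'E'
from h import *
plan(455,-312,200,-93)
i=env.camera_info("wrist"); im=env.grab_frame("wrist")
print(np.array(i["extrinsics"])[:3,3]); cv2.imwrite("pics/w2.png",im)
info=i
m=(im.max(2)<48).astype(np.uint8); mm=np.zeros_like(m); mm[10:185,245:325]=m[10:185,245:325]
c=max(cv2.findContours(mm,cv2.RETR_EXTERNAL,cv2.CHAIN_APPROX_NONE)[0],key=cv2.contourArea)
r=cv2.minAreaRect(c); print(r)
for z in (0,9,18):
    b=np.array([onz("w",p,z,info)[:2] for p in cv2.boxPoints(r)]);e=np.roll(b,-1,0)-b
    print(z,b.mean(0),np.linalg.norm(e,axis=1),[round(np.degrees(np.arctan2(v[1],v[0])),1) for v in e]); print(b)
plan(455,-312,200,-93)
cv2.imwrite("pics/w2z.png",cv2.resize(im[20:185,245:325],None,fx=3.5,fy=3.5,interpolation=cv2.INTER_CUBIC))
E
```

```text
trans m [ 0.005  -0.0011 -0.0045] rot [-0.0002  0.0053 -0.003 ] at [ 459.6822 -307.2379  198.8976] yaw -92.69613054899261 F [ 1.5021  2.8647 -1.3985] w 1.0018197094077532 t 0.8667 q [-0.6573  0.1432  1.3678  0.0026  1.6321  0.9607]
[ 542.0472 -311.902   341.451 ]
((291.0, 129.5), (32.0, 81.0), -0.0)
0 [ 505.2794 -317.9244] [75.9483 29.4873 75.9509 31.6926] [np.float64(-3.0), np.float64(-92.7), np.float64(178.6), np.float64(87.4)]
[[ 468.0636 -300.6392]
 [ 543.9058 -304.6521]
 [ 542.5388 -334.1077]
 [ 466.6095 -332.2984]]
9 [ 506.2485 -317.7656] [73.9464 28.7101 73.949  30.8573] [np.float64(-3.0), np.float64(-92.7), np.float64(178.6), np.float64(87.4)]
[[ 470.0137 -300.936 ]
 [ 543.8568 -304.8432]
 [ 542.5258 -333.5224]
 [ 468.5978 -331.7608]]
18 [ 507.2177 -317.6069] [71.9446 27.9328 71.9471 30.0219] [np.float64(-3.0), np.float64(-92.7), np.float64(178.6), np.float64(87.4)]
[[ 471.9637 -301.2329]
 [ 543.8078 -305.0343]
 [ 542.5129 -332.9371]
 [ 470.5862 -331.2232]]
trans m [ 0.003  -0.0008 -0.0025] rot [ 0.001   0.0054 -0.0019] at [ 457.6293 -309.1191  199.1763] yaw -92.69080403900986 F [ 0.0513 -0.5539 -0.1153] w 1.0016388561874816 t 0.9167 q [-0.6614  0.1417  1.369   0.0009  1.6328  0.9564]
```

View pics/w2z.png

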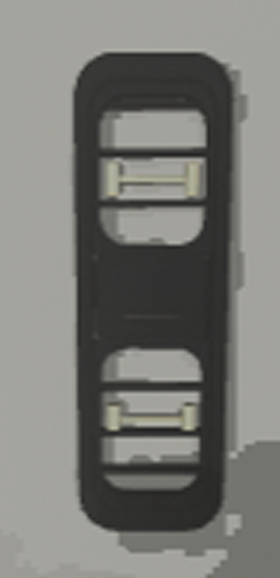

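```bash
python3 - <<'E'
from h import *
i=env.camera_info("wrist"); im=env.grab_frame("wrist"); info=i
m=(im.max(2)<80).astype(np.uint8); mm=np.zeros_like(m); mm[10:190,245:330]=m[10:190,245:330]
c=max(cv2.findContours(mm,cv2.RETR_EXTERNAL,cv2.CHAIN_APPROX_NONE)[0],key=cv2.contourArea)
r=cv2.minAreaRect(c); print(r)
for z in (0,9,18):
    b=np.array([onz("w",p,z,info)[:2] for p in cv2.boxPoints(r)]);e=np.roll(b,-1,0)-b
    print(z,b.mean(0),np.linalg.norm(e,axis=1),[round(np.degrees(np.arctan2(v[1],v[0])),1) for v in e])
plan(483,-309,60,-93)
cv2.drawContours(im,[c],-1,(0,0,255),1)
cv2.imwrite("pics/w3z.png",cv2.resize(im[20:185,245:325],None,fx=3.5,fy=3.5,interpolation=cv2.INTER_CUBIC))
E
```

```text
((286.0, 100.0), (136.0, 44.0), 90.0)
0 [ 527.8141 -316.2812] [ 38.6628 121.415   43.5297 121.4139] [np.float64(-92.7), np.float64(178.7), np.float64(87.4), np.float64(-3.6)]
9 [ 528.1396 -316.2114] [ 37.6441 118.216   42.3828 118.2149] [np.float64(-92.7), np.float64(178.7), np.float64(87.4), np.float64(-3.6)]
18 [ 528.4651 -316.1415] [ 36.6254 115.017   41.2359 115.0159] [np.float64(-92.7), np.float64(178.7), np.float64(87.4), np.float64(-3.6)]
trans m [-0.0028  0.1395  0.0269] rot [ 0.0014  0.0037 -0.0009] at [ 456.1988 -310.6355  199.5761] yaw -92.78933350418963 F [-0.8261 -0.4525 -0.8737] w 0.9988541380129013 t 0.9667 q [-0.6647  0.1404  1.3696 -0.      1.6332  0.9548]
```

View pics/w3z.png

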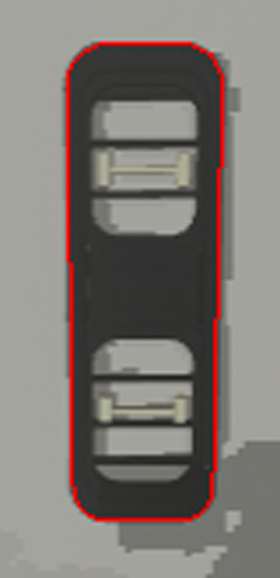

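Call:
play_rows --series '[{"gripper":0.0854,"translation":[0.0015,0.04,0.0285],"rot":[0,0,0]},{"gripper":0.0854,"translation":[0.0015,0.08,0.0285],"rot":[0,0,0]},{"gripper":0.0854,"translation":[0.0015,0.12,0.0285],"rot":[0,0,0]},{"gripper":0.0854,"translation":[0.0015,0.16,0.0285],"rot":[0,0,0]},{"gripper":0.0854,"translation":[0.0015,0.16,0.0285],"rot":[0,0,0]},{"gripper":0.0854,"translation":[0.0015,0.16,0.0285],"rot":[0,0,0]},{"gripper":0.0854,"translation":[0.0015,0.16,0.0285],"rot":[0,0,0]}]'

```text
time_s: 1.55
tool_pos: [484.2, -316.6, 43.4]
orientation: [[-0.053, 0.003, 0.999], [-0.999, -0.002, -0.053], [0.002, -1.0, 0.003]]
ft_force: [-0.1, 0.1, 0.2]
width: 0.996
```

```bash
python3 - <<'E'
from h import *
plan(483.5,-314,2,-92.7)
E
```

```text
trans m [-0.0027  0.0414 -0.001 ] rot [-0.0029 -0.0061  0.0021] at [ 484.2063 -316.6499   43.4165] yaw -93.04781148351196 F [-0.0877  0.0716  0.1502] w 0.995661874772403 t 1.55 q [-0.6429  0.338   1.4606 -0.0001  1.3394  0.9811]
```

Call:
play_rows --series '[{"gripper":0.0854,"translation":[-0.0025,0.02,-0.001],"rot":[0,-0.006,0]},{"gripper":0.0854,"translation":[-0.0025,0.037,-0.001],"rot":[0,-0.006,0]},{"gripper":0.0854,"translation":[-0.0025,0.037,-0.001],"rot":[0,-0.006,0]},{"gripper":0.0854,"translation":[-0.0025,0.037,-0.001],"rot":[0,-0.006,0]},{"gripper":0.0854,"translation":[-0.0025,0.037,-0.001],"rot":[0,-0.006,0]}]'

```text
time_s: 1.97
tool_pos: [484.1, -313.9, 6.8]
orientation: [[-0.047, 0.004, 0.999], [-0.999, -0.003, -0.047], [0.003, -1.0, 0.004]]
ft_force: [-0.5, -0.6, 1.7]
width: 1.003
```

```bash
python3 - <<'E'
from h import *
plan(483.5,-314,2,-92.7)
cv2.imwrite("pics/w4.png",env.grab_frame("wrist"))
plan(483.5,-314,2,-92.7)
E
```

```text
trans m [ 0.0001  0.0048 -0.0006] rot [-0.004   0.0006  0.0028] at [ 484.0574 -313.9368    6.7536] yaw -92.66596780012362 F [-0.4709 -0.6052  1.6844] w 1.0027965171660538 t 1.9667 q [-0.6393  0.3808  1.4873 -0.0001  1.2686  0.978 ]
trans m [ 0.0002  0.0045 -0.0005] rot [-0.0038  0.0007  0.0027] at [ 483.9892 -313.8093    6.5001] yaw -92.65815222544344 F [ 0.2332 -0.7458  0.4444] w 1.001523067370673 t 2.0167 q [-0.6392  0.381   1.4876 -0.0001  1.2683  0.978 ]
```

View pics/w4.png

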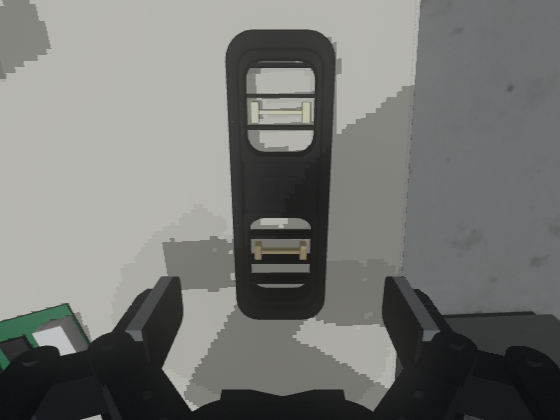

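Grille centred between the pads (columns 236–326 vs pads 180/384). Lower a bit and close.

Call:
play_rows --series '[{"gripper":0.0854,"translation":[0,0.0045,0],"rot":[0,0,0]},{"gripper":0.06,"translation":[0,0.0045,0],"rot":[0,0,0]},{"gripper":0.045,"translation":[0,0.0045,0],"rot":[0,0,0]},{"gripper":0.03,"translation":[0,0.0045,0],"rot":[0,0,0]},{"gripper":0.03,"translation":[0,0.0045,0],"rot":[0,0,0]},{"gripper":0.03,"translation":[0,0.0045,0],"rot":[0,0,0]},{"gripper":0.03,"translation":[0,0.0045,0],"rot":[0,0,0]},{"gripper":0.03,"translation":[0,0.0045,0],"rot":[0,0,0]}]' --newtons 35

```text
time_s: 2.68
tool_pos: [482.9, -312.8, -0.7]
orientation: [[-0.046, 0.001, 0.999], [-0.999, -0.0, -0.046], [0.0, -1.0, 0.001]]
ft_force: [-0.4, 0.3, 2.1]
width: 0.448
```

```bash
python3 - <<'E'
from h import *
plan(483.5,-314,2,-92.7)
cv2.imwrite("pics/w5.png",env.grab_frame("wrist"))
E
```

```text
trans m [ 0.0012 -0.0027  0.0007] rot [-0.0005  0.0009  0.0004] at [ 482.8511 -312.771    -0.6697] yaw -92.64674610615798 F [-0.3859  0.2958  2.1129] w 0.44756734156885225 t 2.6833 q [-0.639   0.3901  1.492  -0.      1.2589  0.978 ]
```

View pics/w5.png

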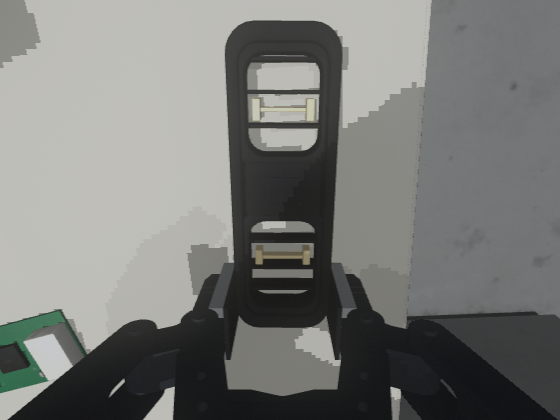

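Gripped at 38 mm. Lift, then carry towards the vise at height with a look.

Call:
play_rows --series '[{"gripper":0.03,"translation":[0,-0.03,0],"rot":[0,0,0]},{"gripper":0.03,"translation":[0,-0.065,0],"rot":[0,0,0]},{"gripper":0.03,"translation":[0,-0.1,0],"rot":[0,0,0]},{"gripper":0.03,"translation":[0,-0.135,0],"rot":[0,0,0]},{"gripper":0.03,"translation":[0,-0.15,0],"rot":[0,0,0]},{"gripper":0.03,"translation":[-0.03,-0.15,0],"rot":[0,0,0]},{"gripper":0.03,"translation":[-0.07,-0.15,0],"rot":[0,0,0]}]'

```text
time_s: 3.32
tool_pos: [485.9, -244.1, 150.2]
orientation: [[-0.05, 0.002, 0.999], [-0.999, -0.002, -0.05], [0.002, -1.0, 0.002]]
ft_force: [1.4, 0.9, -1.4]
width: 0.446
```

```bash
python3 - <<'E'
from h import *
plan(440,-40,150,-73.5)
E
```

```text
trans m [-0.2016 -0.0003 -0.056 ] rot [-0.0019 -0.338   0.0022] at [ 485.897  -244.1255  150.1673] yaw -92.86726583050668 F [ 1.3665  0.9095 -1.4118] w 0.4456645211427167 t 3.3167 q [-0.5332  0.1422  1.467  -0.0006  1.5296  1.0877]
```

Call:
play_rows --series '[{"gripper":0.03,"translation":[-0.035,0,-0.01],"rot":[0,-0.06,0]},{"gripper":0.03,"translation":[-0.07,0,-0.02],"rot":[0,-0.12,0]},{"gripper":0.03,"translation":[-0.105,0,-0.03],"rot":[0,-0.18,0]},{"gripper":0.03,"translation":[-0.14,0,-0.04],"rot":[0,-0.24,0]},{"gripper":0.03,"translation":[-0.175,0,-0.05],"rot":[0,-0.3,0]},{"gripper":0.03,"translation":[-0.2,0,-0.056],"rot":[0,-0.336,0]},{"gripper":0.03,"translation":[-0.2,0,-0.056],"rot":[0,-0.336,0]},{"gripper":0.03,"translation":[-0.2,0,-0.056],"rot":[0,-0.336,0]}]'

```text
time_s: 3.98
tool_pos: [438.9, -39.4, 148.9]
orientation: [[0.288, 0.0, 0.958], [-0.958, -0.0, 0.288], [0.0, -1.0, -0.0]]
ft_force: [-0.1, 0.4, -0.1]
width: 0.448
```

Call:
play_rows --series '[{"gripper":0.03,"translation":[0,0,0],"rot":[0,0,0]},{"gripper":0.03,"translation":[0,0,0],"rot":[0,0,0]}]'

```text
time_s: 4.15
tool_pos: [439.3, -41.2, 148.8]
orientation: [[0.284, -0.0, 0.959], [-0.959, -0.0, 0.284], [0.0, -1.0, -0.0]]
ft_force: [-0.3, 0.1, -1.4]
width: 0.447
```

```bash
python3 - <<'E'
from h import *
import pickle
plan(440,-40,150,-73.5)
i=env.camera_info("wrist"); im=env.grab_frame("wrist"); cv2.imwrite("pics/w6.png",im)
pickle.dump({k:np.array(v) for k,v in i.items()},open("w6.pkl","wb"))
E
```

```text
trans m [-0.0009 -0.0012  0.001 ] rot [0.0003 0.0003 0.0002] at [439.2857 -41.187  148.8401] yaw -73.48254095223994 F [-0.3071  0.1494 -1.4047] w 0.4469887446460681 t 4.15 q [-0.177  -0.1471  1.7585 -0.0004  1.5304  1.1055]
```

View pics/w6.png

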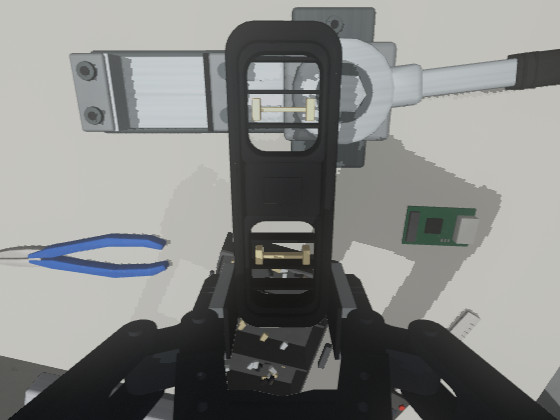

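```bash
python3 - <<'E'
import cv2
a=cv2.imread("pics/w6.png")
cv2.imwrite("pics/w6z.png",cv2.resize(a[40:145,60:250],None,fx=4,fy=4,interpolation=cv2.INTER_CUBIC))
E
```

```text
(no output)
```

View pics/w6z.png

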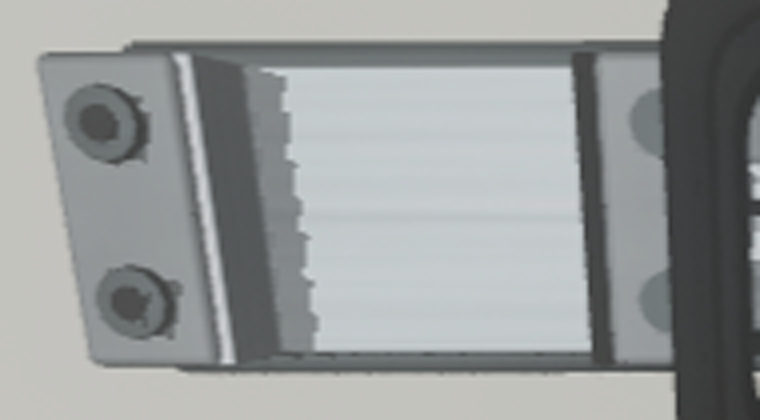

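```bash
python3 - <<'E'
from h import *
import pickle
i=pickle.load(open("w6.pkl","rb"))
f=lambda x,y:((x+.5)/4-.5+60,(y+.5)/4-.5+40)
P={}
for nm,p,z in [("backA",(38,57),49),("backB",(90,362),49),("frontA",(190,55),49),("frontB",(237,360),49),("scA",(103,122),51),("scB",(133,300),51),("bedfA",(245,65),22),("bedfB",(278,352),22),("movA",(573,53),49),("movB",(597,362),49),("bedmA",(572,66),22),("bedmB",(590,352),22)]:
    P[nm]=onz("w",f(*p),z,i); print(nm,P[nm])
d=lambda a,b:(np.linalg.norm((P[b]-P[a])[:2]),np.degrees(np.arctan2(*(P[a]-P[b])[1::-1])))
for a,b in [("backA","backB"),("frontA","frontB"),("scA","scB"),("bedfA","bedfB"),("movA","movB"),("backA","frontA"),("bedmA","bedfA"),("bedmB","bedfB"),("frontA","movA"),("frontB","movB")]: print(a,b,d(a,b))
print("face mid", (P["bedfA"]+P["bedfB"])/2,(P["frontA"]+P["frontB"])/2, (P["scA"]+P["scB"])/2)
# grille in hand
im=cv2.imread("pics/w6.png"); m=(im.max(2)<90).astype(np.uint8)
for v in(40,150,180,210): 
    r=np.where(m[v,200:380])[0]+200; print(v,r.min(),r.max())
R=np.array(env.read_state()["orientation"]);t=env.read_state()["tool_pos"]
for uv in[(284,21),(226,55),(341,55),(284,327)]:
    for z in(168-18+.7,): print(uv,R.T@(onz("w",uv,t[2]+.7+18,i)-t))
E
```

```text
backA [501.0428 117.3391  49.    ]
backB [455.4297 104.1927  49.    ]
frontA [508.2028  94.2835  49.    ]
frontB [462.8509  80.3829  49.    ]
scA [494.4848 105.3474  51.    ]
scB [468.1647  97.4709  51.    ]
bedfA [508.2013  97.2964  22.    ]
bedfB [460.3256  84.196   22.    ]
movA [525.7922  36.1559  49.    ]
movB [479.8851  21.8857  49.    ]
bedmA [524.4971  41.9254  22.    ]
bedmB [477.0177  28.0191  22.    ]
backA backB (np.float64(47.46984306080079), np.float64(16.07781740410894))
frontA frontB (np.float64(47.434446057822804), np.float64(17.04062348214159))
scA scB (np.float64(27.47345047137092), np.float64(16.66028755190498))
bedfA bedfB (np.float64(49.635699716719905), np.float64(15.303409183680804))
movA movB (np.float64(48.07387056911332), np.float64(17.26784563184699))
backA frontA (np.float64(24.141797834783993), np.float64(107.25240459666644))
bedmA bedfA (np.float64(57.71913759821058), np.float64(-73.6007452283905))
bedmB bedfB (np.float64(58.60437907704018), np.float64(-73.45156675153932))
frontA movA (np.float64(60.73055438521309), np.float64(106.83575554136776))
frontB movB (np.float64(60.926832089259996), np.float64(106.23542819996811))
face mid [484.2635  90.7462  22.    ] [485.5269  87.3332  49.    ] [481.3248 101.4092  51.    ]
40 227 339
150 230 364
180 231 335
210 232 333
(284, 21) [  1.0758 -18.7481 103.2126]
(226, 55) [-17.7262 -18.7453  93.3249]
(341, 55) [ 19.6091 -18.7417  93.3598]
(284, 327) [  1.3642 -18.6944 -11.8046]
```

Vise yaw ≈16.6°, face mid ≈(484.5, 89.5), opening ≈61 mm; grille centre is 45.7 mm along tool z. Go above the placing pose, then down.

```bash
python3 - <<'E'
from h import *
plan(448.3,51,100,-73.4)
E
```

```text
trans m [-0.0859  0.0488  0.0349] rot [ 0.0005 -0.0016  0.0001] at [439.2645 -41.2668 148.803 ] yaw -73.49264646859255 F [-0.7001 -0.3999 -0.847 ] w 0.4439951799448498 t 4.2 q [-0.1772 -0.147   1.7585 -0.0003  1.5305  1.1055]
```

Call:
play_rows --series '[{"gripper":0.03,"translation":[-0.03,0,0.012],"rot":[0,0,0]},{"gripper":0.03,"translation":[-0.06,0,0.024],"rot":[0,0,0]},{"gripper":0.03,"translation":[-0.086,0.01,0.035],"rot":[0,0,0]},{"gripper":0.03,"translation":[-0.086,0.03,0.035],"rot":[0,0,0]},{"gripper":0.03,"translation":[-0.086,0.049,0.035],"rot":[0,0,0]},{"gripper":0.03,"translation":[-0.086,0.049,0.035],"rot":[0,0,0]},{"gripper":0.03,"translation":[-0.086,0.049,0.035],"rot":[0,0,0]},{"gripper":0.03,"translation":[-0.086,0.049,0.035],"rot":[0,0,0]}]'

```text
time_s: 4.87
tool_pos: [448.8, 51.4, 101.1]
orientation: [[0.284, 0.001, 0.959], [-0.959, -0.0, 0.284], [0.0, -1.0, 0.001]]
ft_force: [-0.4, -0.5, -0.5]
width: 0.446
```

```bash
python3 - <<'E'
from h import *
plan(448.3,51,23,-73.4)
cv2.imwrite("pics/w7.png",env.grab_frame("wrist"))
plan(448.3,51,23,-73.4)
E
```

```text
trans m [ 0.0002  0.0781 -0.0007] rot [-0.0012 -0.0013  0.0005] at [448.8338  51.4165 101.051 ] yaw -73.47607718555969 F [-0.3949 -0.4648 -0.5146] w 0.4455174590093728 t 4.8667 q [ 0.0324 -0.0727  1.7888 -0.0002  1.4243  1.3148]
trans m [ 0.0002  0.0784 -0.001 ] rot [-0.0021 -0.0012  0.0006] at [449.0391  51.5104 101.4041] yaw -73.46742944285357 F [-0.3284  0.1021 -0.5925] w 0.443829665416107 t 4.9167 q [ 0.0325 -0.0732  1.7886 -0.0001  1.4241  1.3148]
```

View pics/w7.png

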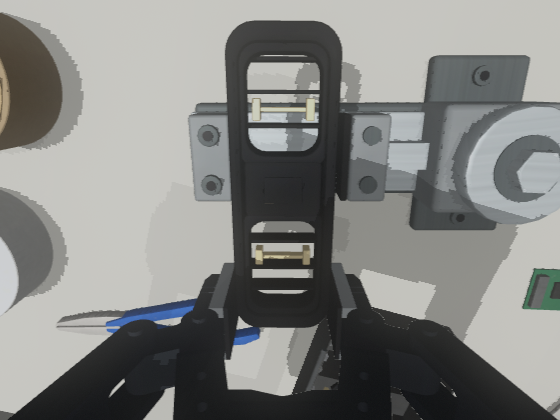

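```bash
python3 - <<'E'
from h import *
i=env.camera_info("wrist")
for uv,z in [((208.5,134.5),51),((211,185),51),((372,135),50),((367.5,185),50)]:
    print(onz("w",uv,z,i))
plan(448.3,51,23,-73.4)
E
```

```text
[495.2624 106.1274  51.    ]
[468.077   98.5186  51.    ]
[520.2402  20.7776  50.    ]
[493.2018  13.0305  50.    ]
trans m [ 0.0002  0.0784 -0.001 ] rot [-0.0021 -0.0012  0.0006] at [449.0391  51.5104 101.4041] yaw -73.46742944285357 F [-0.3284  0.1021 -0.5925] w 0.443829665416107 t 4.9167 q [ 0.0325 -0.0732  1.7886 -0.0001  1.4241  1.3148]
```

Call:
play_rows --series '[{"gripper":0.03,"translation":[0,0.02,-0.001],"rot":[0,0,0]},{"gripper":0.03,"translation":[0,0.04,-0.001],"rot":[0,0,0]},{"gripper":0.03,"translation":[0,0.055,-0.001],"rot":[0,0,0]},{"gripper":0.03,"translation":[0,0.065,-0.001],"rot":[0,0,0]},{"gripper":0.03,"translation":[0,0.07,-0.001],"rot":[0,0,0]},{"gripper":0.03,"translation":[0,0.075,-0.001],"rot":[0,0,0]},{"gripper":0.03,"translation":[0,0.075,-0.001],"rot":[0,0,0]},{"gripper":0.03,"translation":[0,0.075,-0.001],"rot":[0,0,0]}]'

```text
time_s: 5.58
tool_pos: [447.7, 51.7, 25.7]
orientation: [[0.286, 0.001, 0.958], [-0.958, -0.0, 0.286], [0.0, -1.0, 0.001]]
ft_force: [-0.7, 0.3, -0.8]
width: 0.446
```

```bash
python3 - <<'E'
from h import *
plan(448.3,51,22,-73.4)
E
```

```text
trans m [0.0009 0.0037 0.0004] rot [-0.0011 -0.      0.0004] at [447.7091  51.7418  25.7061] yaw -73.40129325033102 F [-0.7033  0.3359 -0.8287] w 0.44607855988219436 t 5.5833 q [ 0.0331  0.0259  1.8562 -0.0001  1.2584  1.3143]
```

Call:
play_rows --series '[{"gripper":0.03,"translation":[0,0.002,0],"rot":[0,0,0]},{"gripper":0.03,"translation":[0,0.004,0],"rot":[0,0,0]},{"gripper":0.03,"translation":[0,0.004,0],"rot":[0,0,0]},{"gripper":0.03,"translation":[0,0.004,0],"rot":[0,0,0]}]'

```text
time_s: 5.92
tool_pos: [447.5, 51.8, 21.3]
orientation: [[0.286, 0.001, 0.958], [-0.958, -0.0, 0.286], [0.0, -1.0, 0.001]]
ft_force: [-0.5, 0.2, -0.5]
width: 0.446
```

Call:
play_rows --series '[{"gripper":0.03,"translation":[0,0.001,0],"rot":[0,0,0]},{"gripper":0.03,"translation":[0,0.001,0],"rot":[0,0,0]},{"gripper":0.03,"translation":[0,0.001,0],"rot":[0,0,0]}]'

```text
time_s: 6.17
tool_pos: [447.5, 51.8, 20.9]
orientation: [[0.286, 0.001, 0.958], [-0.958, -0.0, 0.286], [0.0, -1.0, 0.001]]
ft_force: [-2.9, -0.3, 6.8]
width: 0.446
```

Touching the bed (6.8 N up). Release and retreat upward.

Call:
play_rows --series '[{"gripper":0.05,"translation":[0,0,0],"rot":[0,0,0]},{"gripper":0.07,"translation":[0,0,0],"rot":[0,0,0]},{"gripper":0.07,"translation":[0,0,0],"rot":[0,0,0]},{"gripper":0.07,"translation":[0,0,0],"rot":[0,0,0]},{"gripper":0.07,"translation":[0,-0.01,0],"rot":[0,0,0]},{"gripper":0.07,"translation":[0,-0.035,0],"rot":[0,0,0]},{"gripper":0.07,"translation":[0,-0.07,0],"rot":[0,0,0]},{"gripper":0.07,"translation":[0,-0.1,0],"rot":[0,0,0]}]'

```text
time_s: 6.83
tool_pos: [446.9, 51.8, 122.1]
orientation: [[0.286, -0.0, 0.958], [-0.958, -0.0, 0.286], [0.0, -1.0, -0.0]]
ft_force: [0.9, -1.0, 1.1]
width: 0.817
```

```bash
python3 - <<'E'
from h import *
import pickle
plan(430,-40,160,-73.4)
i=env.camera_info("wrist"); im=env.grab_frame("wrist"); cv2.imwrite("pics/w8.png",im)
pickle.dump({k:np.array(v) for k,v in i.items()},open("w8.pkl","wb"))
E
```

```text
trans m [ 0.0831 -0.0379 -0.0425] rot [0.0001 0.0001 0.    ] at [446.9485  51.7877 122.1305] yaw -73.39451353565765 F [ 0.9239 -1.0147  1.0675] w 0.8172661760022385 t 6.8333 q [ 0.0333 -0.0985  1.769  -0.0001  1.4711  1.3143]
```

View pics/w8.png

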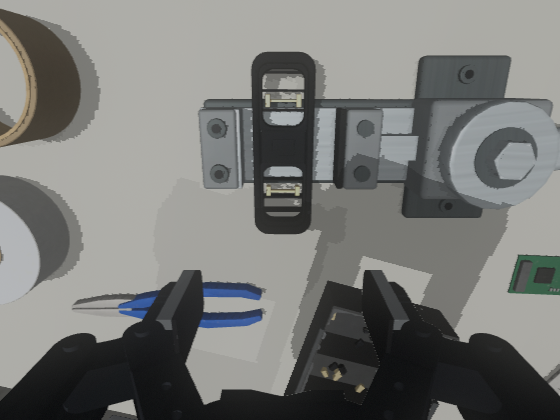

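```bash
python3 - <<'E'
from h import *
plan(575,-162,160,23)
plan(511,-55,170,-25)
E
```

```text
trans m [ 0.2408 -0.0298  0.0588] rot [-0.0054 -1.6823  0.0108] at [450.1494  51.9334 128.8739] yaw -73.38803071714162 F [2.4565 0.6694 6.1579] w 0.8176147108165817 t 6.8833 q [ 0.0334 -0.1041  1.7603 -0.0001  1.4747  1.3143]
trans m [ 0.12   -0.0405  0.0282] rot [-0.0085 -0.8445  0.007 ] at [450.1494  51.9334 128.8739] yaw -73.38803071714162 F [2.4565 0.6694 6.1579] w 0.8176147108165817 t 6.8833 q [ 0.0334 -0.1041  1.7603 -0.0001  1.4747  1.3143]
```

Call:
play_rows --series '[{"gripper":0.05,"translation":[0.01,-0.02,0.003],"rot":[0,-0.1,0]},{"gripper":0.05,"translation":[0.03,-0.04,0.01],"rot":[0,-0.21,0]},{"gripper":0.05,"translation":[0.05,-0.045,0.015],"rot":[0,-0.32,0]},{"gripper":0.05,"translation":[0.07,-0.045,0.018],"rot":[0,-0.43,0]},{"gripper":0.05,"translation":[0.085,-0.045,0.022],"rot":[0,-0.54,0]},{"gripper":0.05,"translation":[0.1,-0.045,0.025],"rot":[0,-0.65,0]},{"gripper":0.05,"translation":[0.115,-0.045,0.028],"rot":[0,-0.75,0]},{"gripper":0.05,"translation":[0.12,-0.045,0.028],"rot":[0,-0.844,0]}]'

```text
time_s: 7.55
tool_pos: [508.9, -56.8, 165.4]
orientation: [[0.908, 0.0, 0.42], [-0.42, -0.001, 0.908], [0.001, -1.0, -0.0]]
ft_force: [0.7, 0.7, -0.1]
width: 0.586
```

```bash
python3 - <<'E'
from h import *
plan(575,-162,150,23)
E
```

```text
trans m [ 0.1042  0.0155 -0.0678] rot [ 0.0006 -0.8347  0.0005] at [508.9123 -56.7682 165.3707] yaw -24.82390311838959 F [ 0.7032  0.6728 -0.136 ] w 0.5856027887378848 t 7.55 q [-0.1829  0.0452  1.5397 -0.0005  1.5561  0.2503]
```

Call:
play_rows --series '[{"gripper":0.05,"translation":[0.012,0.0,-0.008],"rot":[0,-0.1,0]},{"gripper":0.05,"translation":[0.03,0.004,-0.02],"rot":[0,-0.21,0]},{"gripper":0.05,"translation":[0.048,0.008,-0.032],"rot":[0,-0.32,0]},{"gripper":0.05,"translation":[0.066,0.012,-0.044],"rot":[0,-0.43,0]},{"gripper":0.05,"translation":[0.084,0.015,-0.056],"rot":[0,-0.54,0]},{"gripper":0.05,"translation":[0.098,0.015,-0.064],"rot":[0,-0.65,0]},{"gripper":0.05,"translation":[0.104,0.015,-0.068],"rot":[0,-0.75,0]},{"gripper":0.05,"translation":[0.104,0.015,-0.068],"rot":[0,-0.835,0]}]'

```text
time_s: 8.22
tool_pos: [574.1, -162.3, 150.0]
orientation: [[0.92, -0.0, -0.391], [0.391, -0.0, 0.92], [-0.0, -1.0, -0.0]]
ft_force: [0.4, -0.0, -0.7]
width: 0.584
```

Call:
play_rows --series '[{"gripper":0.05,"translation":[0,0,0],"rot":[0,0,0]},{"gripper":0.05,"translation":[0,0,0],"rot":[0,0,0]},{"gripper":0.05,"translation":[0,0,0],"rot":[0,0,0]}]'

```text
time_s: 8.47
tool_pos: [573.7, -160.6, 150.3]
orientation: [[0.923, 0.0, -0.386], [0.386, -0.0, 0.923], [0.0, -1.0, -0.0]]
ft_force: [-0.7, 0.7, 0.7]
width: 0.586
```

```bash
python3 - <<'E'
from h import *
import pickle
plan(575,-162,150,23)
i=env.camera_info("wrist"); im=env.grab_frame("wrist"); cv2.imwrite("pics/w9.png",im)
pickle.dump({k:np.array(v) for k,v in i.items()},open("w9.pkl","wb"))
E
```

```text
trans m [ 0.0007  0.0003 -0.0018] rot [ 0.0002 -0.0057  0.0002] at [ 573.697  -160.6143  150.277 ] yaw 22.67584118531962 F [-0.7161  0.6898  0.7378] w 0.5862784489588959 t 8.4667 q [-0.3349  0.2876  1.2992 -0.      1.5545 -0.7307]
```

View pics/w9.png

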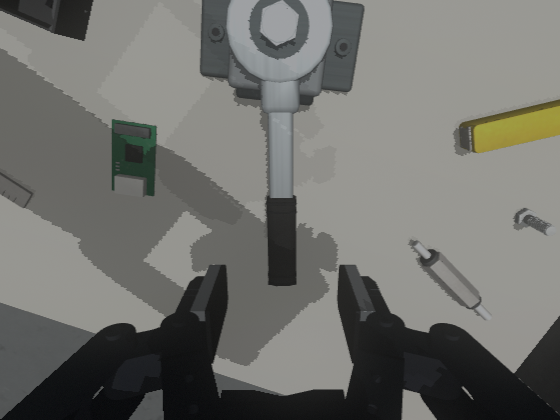

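```bash
python3 - <<'E'
from h import *
import pickle
i=pickle.load(open("w9.pkl","rb"))
im=cv2.imread("pics/w9.png"); m=(im.max(2)<75).astype(np.uint8); mm=np.zeros_like(m); mm[190:292,255:310]=m[190:292,255:310]
c=max(cv2.findContours(mm,cv2.RETR_EXTERNAL,cv2.CHAIN_APPROX_NONE)[0],key=cv2.contourArea); print(cv2.minAreaRect(c),cv2.boundingRect(c))
q=c[:,0]; 
for v in(205,240,275):
    w=q[q[:,1]==v][:,0]; print(v,w.min(),w.max())
a=onz("w",(282.5,197),70,i);b=onz("w",(282,285),68,i);hx=onz("w",(280,23),78,i);
print(a,b,(a+b)/2,np.linalg.norm(a-b)); print("hex",hx)
ctr=(a+b)/2; dd=ctr-hx; print(np.linalg.norm(dd[:2]),np.degrees(np.arctan2(dd[1],dd[0])))
# screw/foot: hub circle rows
print(onz("w",(216,32),12,i),onz("w",(343,47),12,i))
E
```

```text
((280.9798278808594, 239.98692321777344), (90.28530883789062, 29.210737228393555), 89.23609924316406) (266, 195, 31, 91)
205 267 295
240 268 295
275 268 296
[ 568.6208 -147.0984   70.    ] [ 594.4495 -209.6821   68.    ] [ 581.5352 -178.3902   69.    ] 67.73360879253978
hex [527.9178 -53.5255  78.    ]
135.8897206895323 -66.76112463590856
[483.073  -67.0192  12.    ] [572.0077 -40.5128  12.    ]
```

```bash
python3 - <<'E'
from h import *
plan(581.2,-178.6,45,23.2)
E
```

```text
trans m [-0.      0.1053 -0.0195] rot [ 0.0002 -0.0086  0.0001] at [ 573.6759 -160.5509  150.2742] yaw 22.707793832246235 F [-0.3161  0.4598 -0.781 ] w 0.5864326234676319 t 8.5167 q [-0.3348  0.2875  1.2993 -0.0001  1.5545 -0.7311]
```

Call:
play_rows --series '[{"gripper":0.05,"translation":[0,0.02,-0.0195],"rot":[0,-0.0086,0]},{"gripper":0.05,"translation":[0,0.045,-0.0195],"rot":[0,-0.0086,0]},{"gripper":0.05,"translation":[0,0.07,-0.0195],"rot":[0,-0.0086,0]},{"gripper":0.05,"translation":[0,0.09,-0.0195],"rot":[0,-0.0086,0]},{"gripper":0.05,"translation":[0,0.105,-0.0195],"rot":[0,-0.0086,0]},{"gripper":0.05,"translation":[0,0.105,-0.0195],"rot":[0,-0.0086,0]},{"gripper":0.05,"translation":[0,0.105,-0.0195],"rot":[0,-0.0086,0]},{"gripper":0.05,"translation":[0,0.105,-0.0195],"rot":[0,-0.0086,0]}]'

```text
time_s: 9.18
tool_pos: [582.1, -178.9, 46.6]
orientation: [[0.919, 0.002, -0.395], [0.395, -0.001, 0.919], [0.002, -1.0, -0.002]]
ft_force: [0.8, -0.2, 0.3]
width: 0.589
```

```bash
python3 - <<'E'
from h import *
plan(581.2,-178.6,45,23.2); print(env.read_state()["ft_torque"])
cv2.imwrite("pics/w10.png",env.grab_frame("wrist"))
E
```

```text
trans m [-0.0007  0.0016  0.0006] rot [0.0016 0.0014 0.0016] at [ 582.0693 -178.9087   46.627 ] yaw 23.28113550544161 F [ 0.7891 -0.2192  0.2762] w 0.5891432349680435 t 9.1833 q [-0.3588  0.414   1.3564 -0.0001  1.369  -0.7651]
[-0.0541 -0.0134  0.0095]
```

View pics/w10.png

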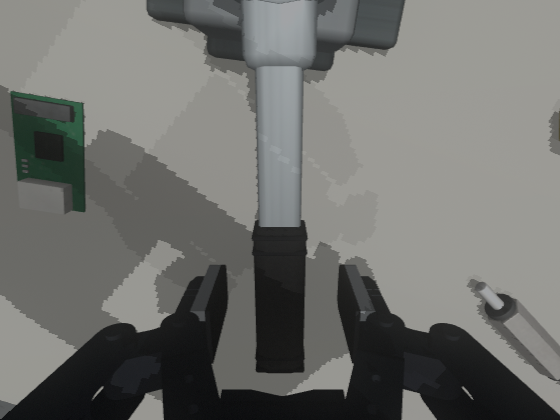

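Call:
play_rows --series '[{"gripper":0.03,"translation":[0,0,0],"rot":[0,0,0]},{"gripper":0.01,"translation":[0,0,0],"rot":[0,0,0]},{"gripper":0.01,"translation":[0,0,0],"rot":[0,0,0]},{"gripper":0.01,"translation":[0,0,0],"rot":[0,0,0]},{"gripper":0.01,"translation":[0,0,0],"rot":[0,0,0]},{"gripper":0.01,"translation":[0,0,0],"rot":[0,0,0]}]' --newtons 40

```text
time_s: 9.73
tool_pos: [581.7, -179.0, 46.1]
orientation: [[0.918, 0.001, -0.396], [0.396, -0.001, 0.918], [0.001, -1.0, -0.001]]
ft_force: [-2.2, 0.3, 5.8]
width: 0.226
```

```bash
cat >> h.py <<'E'
SP=np.array([527.9,-53.6])
def wr(ang):
    """report wrench angle from tcp & torque; plan to arc angle ang (rad, vise angle)"""
    s=env.read_state(); p=s["tool_pos"];R=np.array(s["orientation"]);F=s["ft_force"];M=s["ft_torque"]
    d=p[:2]-SP; r=np.linalg.norm(d); a=np.degrees(np.arctan2(d[1],d[0]))
    t=np.array([-d[1],d[0]])/r
    print("t",s["time_s"],"r",r,"handle deg",a,"wrench",np.radians(a+73.4),"toolyaw-90",np.degrees(np.arctan2(R[1,0],R[0,0]))-90,"z",p[2])
    print("Ft(ccw)",F[:2]@t,"Fr",F[:2]@d/r,"Fz",F[2],"Mz",M[2],"T spindle",(F[:2]@t)*r/1000+M[2],"w",s["width"])
E
python3 -c "
from h import *
wr(0)"
```

```text
t 9.7333 r 136.45531388589507 handle deg -66.76061916113756 wrench 0.11587905593197285 toolyaw-90 -66.69564399775702 z 46.14201137279024
Ft(ccw) -1.8767777588832952 Fr -1.1740684925927598 Fz 5.7871771741195905 Mz 0.16515180439514704 T spindle -0.09094449378733971 w 0.22591658355142197
```

Gripped the sleeve (angle ≈0.116 rad, r = 136.5 mm). First closing stroke.

Call:
play_rows --series '[{"gripper":0.01,"translation":[-0.0136,0,0.0007],"rot":[0,0.1,0]},{"gripper":0.01,"translation":[-0.0271,0,0.0027],"rot":[0,0.2,0]},{"gripper":0.01,"translation":[-0.0403,0,0.0061],"rot":[0,0.3,0]},{"gripper":0.01,"translation":[-0.0531,0,0.0108],"rot":[0,0.4,0]}]'

```text
time_s: 10.07
tool_pos: [528.4, -190.5, 46.1]
orientation: [[1.0, 0.002, -0.002], [0.002, -0.001, 1.0], [0.002, -1.0, -0.001]]
ft_force: [-0.0, 0.6, 6.8]
width: 0.221
```

```bash
python3 -c "
from h import *
wr(0)"
```

```text
t 10.0667 r 136.85626717214595 handle deg -89.79244329492799 wrench -0.28610210794296126 toolyaw-90 -89.87924292917764 z 46.13353570133352
Ft(ccw) -0.021093695932419727 Fr -0.6088581140695504 Fz 6.811908557283937 Mz 0.3730751413509222 T spindle 0.37018833686474695 w 0.22139806823218267
```

Call:
play_rows --series '[{"gripper":0.01,"translation":[-0.0136,0,0.0007],"rot":[0,0.1,0]},{"gripper":0.01,"translation":[-0.0271,-0.0005,0.0027],"rot":[0,0.2,0]},{"gripper":0.01,"translation":[-0.0403,-0.001,0.0061],"rot":[0,0.3,0]},{"gripper":0.01,"translation":[-0.0531,-0.001,0.0108],"rot":[0,0.4,0]},{"gripper":0.01,"translation":[-0.0654,-0.001,0.0167],"rot":[0,0.5,0]},{"gripper":0.01,"translation":[-0.0724,-0.001,0.0209],"rot":[0,0.56,0]}]'

```text
time_s: 10.57
tool_pos: [454.8, -169.9, 46.2]
orientation: [[0.848, 0.0, 0.53], [-0.53, -0.002, 0.848], [0.001, -1.0, -0.001]]
ft_force: [-0.1, -3.4, 0.9]
width: 0.227
```

```bash
python3 -c "
from h import *
wr(0)
import cv2
cv2.imwrite('pics/w11.png',env.grab_frame('top'))
wr(0)"
```

```text
t 10.5667 r 137.37839836283652 handle deg -122.1695323614699 wrench -0.8511889143655751 toolyaw-90 -122.01834336686477 z 46.1638301157691
Ft(ccw) 1.678114386489986 Fr 2.9317238710878533 Fz 0.8609525372005516 Mz 0.0684474510836044 T spindle 0.29898411776923267 w 0.2270491724362043
t 10.6167 r 137.37918012805426 handle deg -122.401679973971 wrench -0.8552406545543632 toolyaw-90 -122.12086892801788 z 46.211519102788685
Ft(ccw) 2.30296400812356 Fr 4.289475301087083 Fz -0.5906845261488877 Mz -0.10407707884767062 T spindle 0.21230222845276173 w 0.2296451613925174
```

View pics/w11.png

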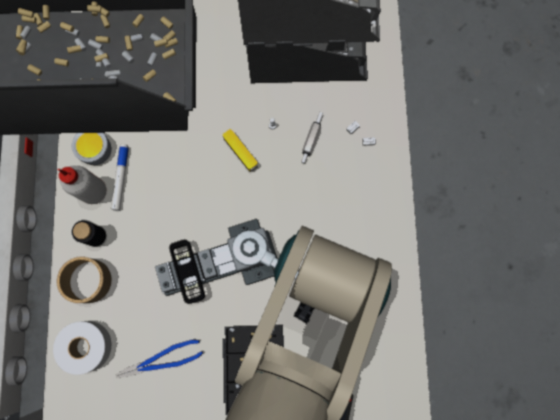

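Call:
play_rows --series '[{"gripper":0.01,"translation":[0.0136,0,0.0007],"rot":[0,-0.1,0]},{"gripper":0.01,"translation":[0.0271,0,0.0027],"rot":[0,-0.2,0]},{"gripper":0.01,"translation":[0.0403,0,0.0061],"rot":[0,-0.3,0]},{"gripper":0.01,"translation":[0.0531,0,0.0108],"rot":[0,-0.4,0]},{"gripper":0.01,"translation":[0.0654,0,0.0167],"rot":[0,-0.5,0]},{"gripper":0.01,"translation":[0.077,0,0.0238],"rot":[0,-0.6,0]},{"gripper":0.01,"translation":[0.0879,0,0.0321],"rot":[0,-0.7,0]},{"gripper":0.01,"translation":[0.0979,0,0.0414],"rot":[0,-0.8,0]}]'

```text
time_s: 11.28
tool_pos: [561.7, -185.9, 46.2]
orientation: [[0.968, 0.0, -0.25], [0.25, -0.0, 0.968], [0.0, -1.0, -0.0]]
ft_force: [-1.7, 1.9, 4.5]
width: 0.229
```

```bash
python3 -c "
from h import *
wr(0)"
```

```text
t 11.2833 r 136.5927806975849 handle deg -75.65766661301458 wrench -0.03940371580945305 toolyaw-90 -75.51243322262901 z 46.18492922146637
Ft(ccw) -1.1625892000120615 Fr -2.2734337995778295 Fz 4.543222152543365 Mz 0.04071045337939877 T spindle -0.11809083825922942 w 0.22939893008858844
```

Next 0.8 rad up (to ≈0.77).

Call:
play_rows --series '[{"gripper":0.01,"translation":[0.0136,0,0.0007],"rot":[0,-0.1,0]},{"gripper":0.01,"translation":[0.0271,0,0.0027],"rot":[0,-0.2,0]},{"gripper":0.01,"translation":[0.0403,0,0.0061],"rot":[0,-0.3,0]},{"gripper":0.01,"translation":[0.0531,0,0.0108],"rot":[0,-0.4,0]},{"gripper":0.01,"translation":[0.0654,0,0.0167],"rot":[0,-0.5,0]},{"gripper":0.01,"translation":[0.077,0,0.0238],"rot":[0,-0.6,0]},{"gripper":0.01,"translation":[0.0879,0,0.0321],"rot":[0,-0.7,0]},{"gripper":0.01,"translation":[0.0979,0,0.0414],"rot":[0,-0.8,0]}]'

```text
time_s: 11.95
tool_pos: [646.2, -120.9, 46.2]
orientation: [[0.495, -0.001, -0.869], [0.869, 0.001, 0.495], [0.0, -1.0, 0.001]]
ft_force: [-5.2, 3.8, 6.2]
width: 0.229
```

```bash
python3 -c "
from h import *
wr(0)
import cv2
cv2.imwrite('pics/t12.png',cv2.resize(env.grab_frame('top')[195:305,145:345],None,fx=4,fy=4,interpolation=cv2.INTER_CUBIC))
cv2.imwrite('pics/w12.png',env.grab_frame('wrist'))
wr(0)"
```

```text
t 11.95 r 136.06925707091506 handle deg -29.65143549151246 wrench 0.7635564936942424 toolyaw-90 -29.66276586453254 z 46.1686668447823
Ft(ccw) 0.7373943613194123 Fr -6.3862615339503375 Fz 6.213488985613466 Mz 0.02150358140362377 T spindle 0.1218402843166381 w 0.22896040984555116
t 12.05 r 136.06198818591855 handle deg -29.387511462248607 wrench 0.7681628369800264 toolyaw-90 -29.742025225655915 z 46.169349275343414
Ft(ccw) -3.223909805746618 Fr -2.0050729381518417 Fz 4.81539208716439 Mz 0.39233423342334944 T spindle -0.0463173444786138 w 0.2234463649780732
```

View pics/t12.png

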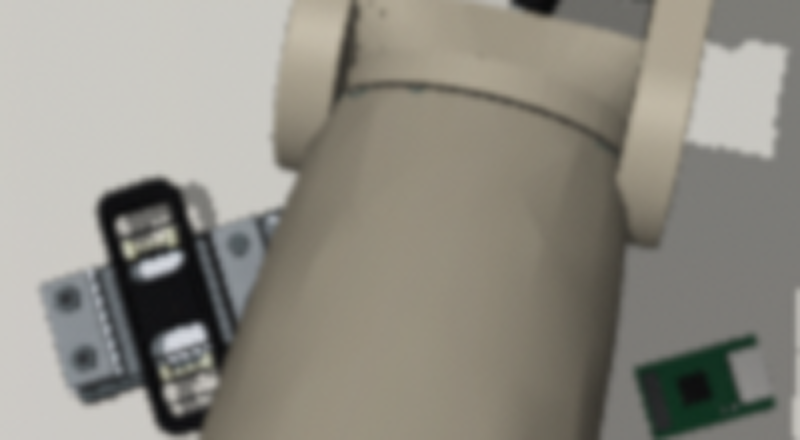

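View pics/w12.png

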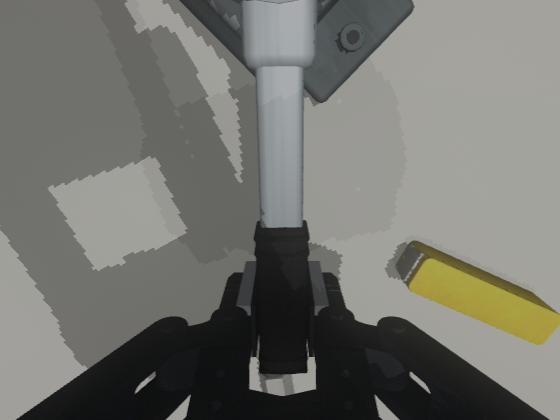

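Call:
play_rows --series '[{"gripper":0.01,"translation":[-0.0136,0,0.0007],"rot":[0,0.1,0]},{"gripper":0.01,"translation":[-0.0271,0,0.0027],"rot":[0,0.2,0]},{"gripper":0.01,"translation":[-0.0403,0,0.0061],"rot":[0,0.3,0]},{"gripper":0.01,"translation":[-0.0531,0,0.0108],"rot":[0,0.4,0]},{"gripper":0.01,"translation":[-0.0654,0,0.0167],"rot":[0,0.5,0]},{"gripper":0.01,"translation":[-0.077,0,0.0238],"rot":[0,0.6,0]}]'

```text
time_s: 12.55
tool_pos: [585.9, -177.1, 46.1]
orientation: [[0.905, 0.001, -0.425], [0.425, 0.001, 0.905], [0.001, -1.0, 0.0]]
ft_force: [-1.1, 4.7, 4.3]
width: 0.226
```

```bash
python3 -c "
from h import *
wr(0)
import cv2
cv2.imwrite('pics/t13.png',cv2.resize(env.grab_frame('top')[195:305,145:345],None,fx=4,fy=4,interpolation=cv2.INTER_CUBIC))
wr(0)"
```

```text
t 12.55 r 136.43387275064632 handle deg -64.824200365019 wrench 0.1496759396217465 toolyaw-90 -64.85225503403223 z 46.145167635391324
Ft(ccw) 1.0182377048677063 Fr -4.6661926673093514 Fz 4.337113774178119 Mz 0.26010277748119476 T spindle 0.39902489093702553 w 0.22629544887834774
t 12.6 r 136.42822682469125 handle deg -65.55038964855697 wrench 0.13700154563131015 toolyaw-90 -65.27326844433028 z 46.23169133808378
Ft(ccw) 0.5468788250243011 Fr -4.834596929255915 Fz 0.2231600637549146 Mz -0.1440575316552536 T spindle -0.0694478232692176 w 0.22510003011438967
```

View pics/t13.png

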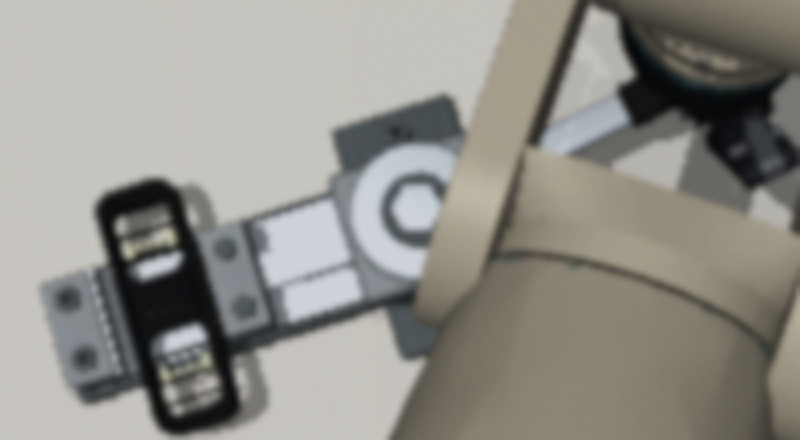

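Call:
play_rows --series '[{"gripper":0.01,"translation":[-0.0082,0,0.0002],"rot":[0,0.06,0]},{"gripper":0.01,"translation":[-0.0163,0,0.001],"rot":[0,0.12,0]},{"gripper":0.01,"translation":[-0.0244,0,0.0022],"rot":[0,0.18,0]},{"gripper":0.01,"translation":[-0.0324,0,0.0039],"rot":[0,0.24,0]}]'

```text
time_s: 12.93
tool_pos: [555.2, -187.5, 46.2]
orientation: [[0.98, 0.001, -0.2], [0.2, -0.0, 0.98], [0.001, -1.0, -0.0]]
ft_force: [-0.5, 0.8, 4.3]
width: 0.229
```

```bash
python3 -c "
from h import *
wr(0)"
```

```text
t 12.9333 r 136.6273938706014 handle deg -78.45295480329416 wrench -0.08819069827194544 toolyaw-90 -78.44674414474554 z 46.17388647483838
Ft(ccw) -0.3554296435833139 Fr -0.9222026963161848 Fz 4.271609160153 Mz 0.23524841196020277 T spindle 0.18668698605305786 w 0.22885637929343106
```

Call:
play_rows --series '[{"gripper":0.01,"translation":[-0.0034,0,0],"rot":[0,0.025,0]},{"gripper":0.01,"translation":[-0.0068,0,0.0002],"rot":[0,0.05,0]},{"gripper":0.01,"translation":[-0.0102,0,0.0004],"rot":[0,0.075,0]},{"gripper":0.01,"translation":[-0.0136,0,0.0007],"rot":[0,0.1,0]}]'

```text
time_s: 13.27
tool_pos: [542.1, -189.6, 46.2]
orientation: [[0.995, 0.001, -0.104], [0.104, -0.001, 0.995], [0.001, -1.0, -0.001]]
ft_force: [-0.3, -1.7, 1.4]
width: 0.225
```

```bash
python3 -c "
from h import *
wr(0)
import cv2
cv2.imwrite('pics/t14.png',cv2.resize(env.grab_frame('top')[195:305,145:345],None,fx=4,fy=4,interpolation=cv2.INTER_CUBIC))
wr(0)"
```

```text
t 13.2667 r 136.694801101407 handle deg -84.0336249399847 wrench -0.18559176662491741 toolyaw-90 -84.00620644613873 z 46.19266765618607
Ft(ccw) -0.4881900696706645 Fr 1.6253959012929953 Fz 1.3947371271498579 Mz 0.26451760991131 T spindle 0.1977845654379965 w 0.22507655673027868
t 13.3167 r 136.7109577560084 handle deg -84.20386249868142 wrench -0.18856297253473217 toolyaw-90 -84.10500107044167 z 46.20296654446899
Ft(ccw) 0.10536251760291918 Fr 2.242246884609366 Fz 1.7678165464324138 Mz 0.1298541091787644 T spindle 0.14425831987184376 w 0.2266427196979338
```

View pics/t14.png

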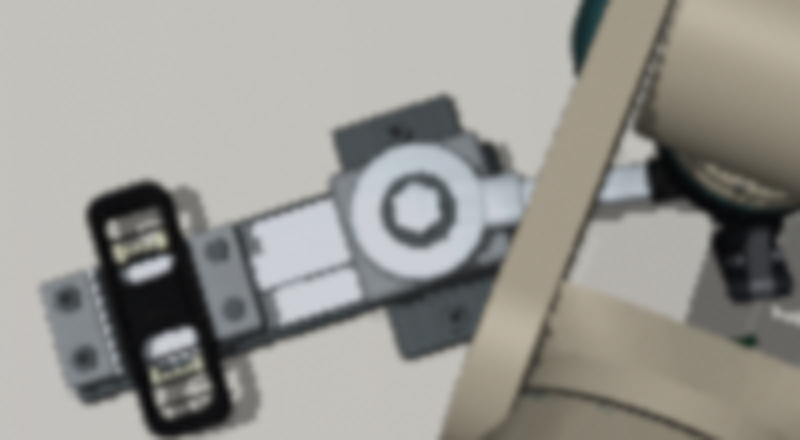

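Call:
play_rows --series '[{"gripper":0.01,"translation":[-0.0034,0,0],"rot":[0,0.025,0]},{"gripper":0.01,"translation":[-0.0068,0,0.0002],"rot":[0,0.05,0]},{"gripper":0.01,"translation":[-0.0102,0,0.0004],"rot":[0,0.075,0]},{"gripper":0.01,"translation":[-0.0136,0,0.0007],"rot":[0,0.1,0]}]'

```text
time_s: 13.65
tool_pos: [528.3, -190.4, 46.2]
orientation: [[1.0, 0.001, -0.004], [0.004, -0.001, 1.0], [0.001, -1.0, -0.001]]
ft_force: [0.5, -5.9, 3.3]
width: 0.228
```

```bash
python3 -c "
from h import *
wr(0)"
```

```text
t 13.65 r 136.7740881437573 handle deg -89.82734907835587 wrench -0.2867113287917657 toolyaw-90 -89.77805487893617 z 46.21921940713887
Ft(ccw) 0.4749358535772153 Fr 5.870318907335801 Fz 3.310157617199361 Mz 0.17400930897570596 T spindle 0.23896822727550662 w 0.22757068534919733
```

Call:
play_rows --series '[{"gripper":0.01,"translation":[-0.0027,0,-0.0005],"rot":[0,0.02,0]},{"gripper":0.01,"translation":[-0.0054,0,-0.0009],"rot":[0,0.04,0]},{"gripper":0.01,"translation":[-0.0082,0,-0.0008],"rot":[0,0.06,0]},{"gripper":0.01,"translation":[-0.0109,0,-0.0006],"rot":[0,0.08,0]}]'

```text
time_s: 13.98
tool_pos: [517.5, -190.1, 46.1]
orientation: [[0.997, 0.0, 0.075], [-0.075, 0.0, 0.997], [0.0, -1.0, 0.0]]
ft_force: [0.5, 0.3, 4.9]
width: 0.22
```

```bash
python3 -c "
from h import *
wr(0)"
```

```text
t 13.9833 r 136.89759264625027 handle deg -94.37253607239865 wrench -0.3660398069566361 toolyaw-90 -94.30378232959454 z 46.14181785076772
Ft(ccw) 0.4645303736103662 Fr -0.36802689902085006 Fz 4.897590058973052 Mz 0.24726423133159053 T spindle 0.3108573211899129 w 0.22024983640554166
```

Call:
play_rows --series '[{"gripper":0.01,"translation":[-0.0027,0,0],"rot":[0,0.02,0]},{"gripper":0.01,"translation":[-0.0054,0,0.0001],"rot":[0,0.04,0]},{"gripper":0.01,"translation":[-0.0082,0,0.0002],"rot":[0,0.06,0]}]'

```text
time_s: 14.23
tool_pos: [509.4, -189.3, 46.1]
orientation: [[0.991, 0.0, 0.135], [-0.135, 0.0, 0.991], [0.0, -1.0, 0.0]]
ft_force: [0.9, 0.5, 5.2]
width: 0.227
```

```bash
python3 -c "
from h import *
wr(0)
import cv2
cv2.imwrite('pics/t15.png',cv2.resize(env.grab_frame('top')[195:305,145:345],None,fx=4,fy=4,interpolation=cv2.INTER_CUBIC))
wr(0)"
```

```text
t 14.2333 r 136.95275546782634 handle deg -97.778479724554 wrench -0.4254847378241476 toolyaw-90 -97.74031536168955 z 46.14669890366773
Ft(ccw) 0.8426653939709908 Fr -0.6584603002516659 Fz 5.1933341774972455 Mz 0.2366036517038859 T spindle 0.35200899934559454 w 0.22736474293517164
t 14.2833 r 136.96427704746955 handle deg -97.90005400799895 wrench -0.4276066093560147 toolyaw-90 -97.82072963373882 z 46.14968294291784
Ft(ccw) 0.9872857100683761 Fr -1.8894336518878563 Fz 4.075920195851955 Mz 0.2088600975712773 T spindle 0.34408297109009 w 0.227214751298935
```

View pics/t15.png

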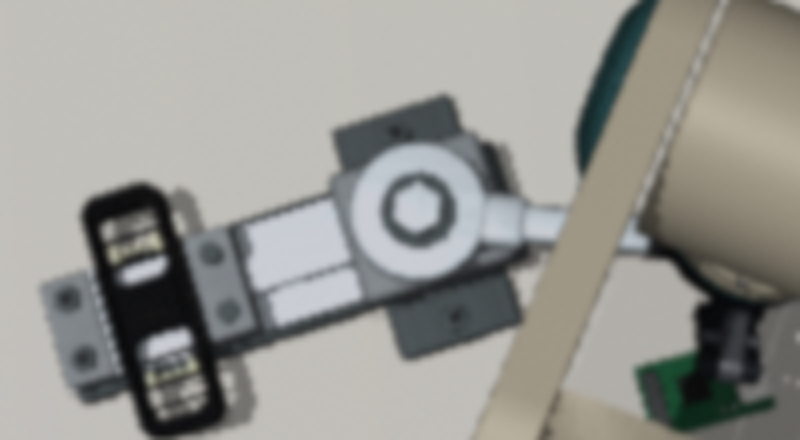

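Call:
play_rows --series '[{"gripper":0.01,"translation":[-0.0027,0,0],"rot":[0,0.02,0]},{"gripper":0.01,"translation":[-0.0054,0,0.0001],"rot":[0,0.04,0]},{"gripper":0.01,"translation":[-0.0082,0,0.0002],"rot":[0,0.06,0]}]'

```text
time_s: 14.53
tool_pos: [501.3, -188.0, 46.1]
orientation: [[0.981, 0.001, 0.194], [-0.194, 0.0, 0.981], [0.001, -1.0, 0.0]]
ft_force: [1.8, 1.4, 5.2]
width: 0.222
```

```bash
python3 -c "
from h import *
wr(0)"
```

```text
t 14.5333 r 137.0145529011847 handle deg -101.17326314359092 wrench -0.48473488587845204 toolyaw-90 -101.18915075073795 z 46.14098333830295
Ft(ccw) 1.5053456246372103 Fr -1.7538678843869349 Fz 5.20386452913308 Mz 0.276760293972006 T spindle 0.483014551693428 w 0.22202948809748818
```

Call:
play_rows --series '[{"gripper":0.01,"translation":[-0.002,0,0],"rot":[0,0.015,0]},{"gripper":0.01,"translation":[-0.0041,0,0],"rot":[0,0.03,0]}]'

```text
time_s: 14.7
tool_pos: [497.4, -187.2, 46.1]
orientation: [[0.975, 0.001, 0.223], [-0.223, 0.0, 0.975], [0.001, -1.0, 0.0]]
ft_force: [3.4, 1.4, 5.0]
width: 0.226
```

```bash
python3 -c "
from h import *
wr(0)
import cv2
cv2.imwrite('pics/t16.png',cv2.resize(env.grab_frame('top')[195:305,145:345],None,fx=4,fy=4,interpolation=cv2.INTER_CUBIC))
wr(0)"
```

```text
t 14.7 r 137.08619274875355 handle deg -102.86196375396267 wrench -0.514208271609877 toolyaw-90 -102.89043030729012 z 46.12862020549173
Ft(ccw) 3.046440867318189 Fr -2.1129564489044625 Fz 4.9986638006198065 Mz 0.32051544532347576 T spindle 0.738140425258337 w 0.22610657282011343
t 14.75 r 137.09424807356703 handle deg -102.94563471411435 wrench -0.5156686053528288 toolyaw-90 -102.93865718443395 z 46.13910704361889
Ft(ccw) 1.9710892312813382 Fr -3.755961385474366 Fz 5.001801100384048 Mz 0.22827654838349404 T spindle 0.49850154443191436 w 0.22489956680719236
```

View pics/t16.png

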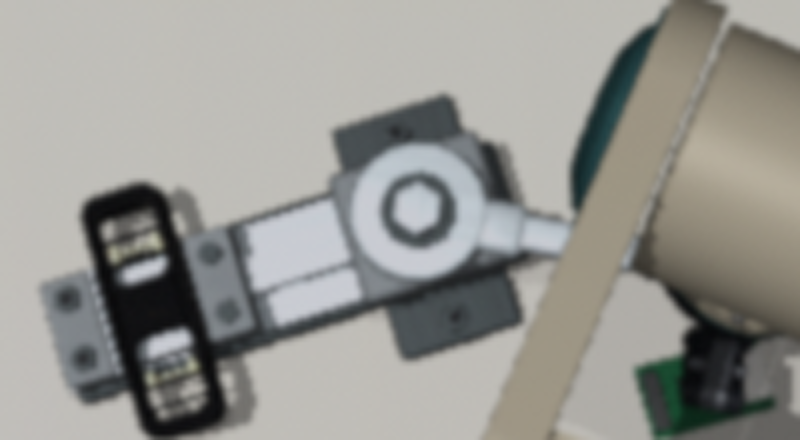

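Call:
play_rows --series '[{"gripper":0.01,"translation":[0,0,0],"rot":[0,0,0]},{"gripper":0.01,"translation":[0,0,0],"rot":[0,0,0]},{"gripper":0.01,"translation":[0,0,0],"rot":[0,0,0]},{"gripper":0.01,"translation":[0,0,0],"rot":[0,0,0]}]'

```text
time_s: 15.08
tool_pos: [497.6, -187.3, 46.1]
orientation: [[0.975, 0.001, 0.221], [-0.221, 0.0, 0.975], [0.0, -1.0, 0.0]]
ft_force: [2.3, 2.6, 5.4]
width: 0.227
```

```bash
python3 -c "
from h import *
wr(0)"
```

```text
t 15.0833 r 137.070020645117 handle deg -102.79011875273537 wrench -0.5129543397873613 toolyaw-90 -102.79687764694353 z 46.12452670907775
Ft(ccw) 1.6893302371259191 Fr -3.0899319278133826 Fz 5.412524869260899 Mz 0.286178737248858 T spindle 0.5177352677281282 w 0.22678156619359852
```

Torque rose from ~0.3 (running) to 0.74 N·m with the jaw stopped: firmly gripped. Release and retreat straight up.

Call:
play_rows --series '[{"gripper":0.03,"translation":[0,0,0],"rot":[0,0,0]},{"gripper":0.055,"translation":[0,0,0],"rot":[0,0,0]},{"gripper":0.055,"translation":[0,0,0],"rot":[0,0,0]},{"gripper":0.055,"translation":[0,0,0],"rot":[0,0,0]},{"gripper":0.055,"translation":[0,-0.02,0],"rot":[0,0,0]},{"gripper":0.055,"translation":[0,-0.05,0],"rot":[0,0,0]},{"gripper":0.055,"translation":[0,-0.085,0],"rot":[0,0,0]},{"gripper":0.055,"translation":[0,-0.12,0],"rot":[0,0,0]}]'

```text
time_s: 15.75
tool_pos: [496.3, -187.5, 166.4]
orientation: [[0.975, -0.003, 0.222], [-0.222, 0.001, 0.975], [-0.003, -1.0, -0.0]]
ft_force: [0.8, -0.2, 0.3]
width: 0.642
```

Call:
play_rows --series '[{"gripper":0.055,"translation":[0,0,-0.03],"rot":[0,0,0]},{"gripper":0.055,"translation":[0,0,-0.06],"rot":[0,0,0]},{"gripper":0.055,"translation":[0,0,-0.06],"rot":[0,0,0]},{"gripper":0.055,"translation":[0,0,-0.06],"rot":[0,0,0]}]'

```text
time_s: 16.08
tool_pos: [483.2, -247.1, 165.4]
orientation: [[0.975, -0.001, 0.224], [-0.224, 0.0, 0.975], [-0.002, -1.0, 0.0]]
ft_force: [-0.4, -0.6, -0.3]
width: 0.642
```

```bash
python3 -c "
from h import *
import cv2
a=env.grab_frame('top');cv2.imwrite('pics/t17f.png',a)
cv2.imwrite('pics/t17.png',cv2.resize(a[195:305,145:345],None,fx=4,fy=4,interpolation=cv2.INTER_CUBIC))
b=env.grab_frame('side');cv2.imwrite('pics/s17.png',b)
plan(0,0,0,0)"
```

```text
trans m [-0.5259  0.1662  0.1321] rot [-0.0006 -0.2238 -0.0014] at [ 483.7032 -245.6136  165.3472] yaw -12.822169482862877 F [ 0.4261 -0.1003 -0.7161] w 0.6467623146365736 t 16.1833 q [-0.5379  0.1318  1.4476  0.      1.5636 -0.3141]
```

View pics/t17.png

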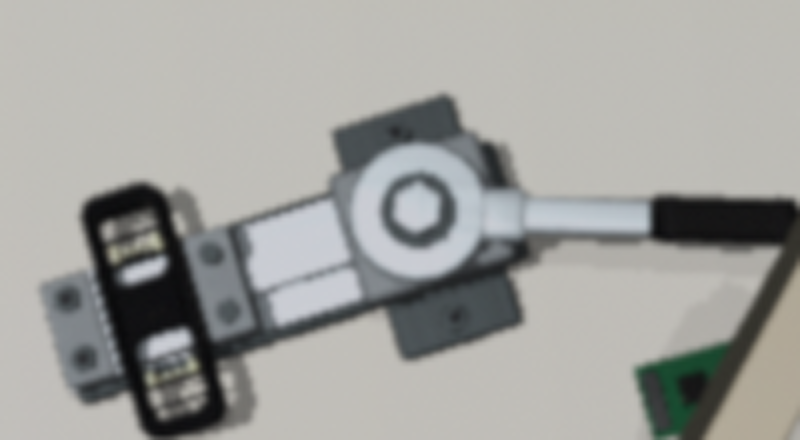

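View pics/s17.png

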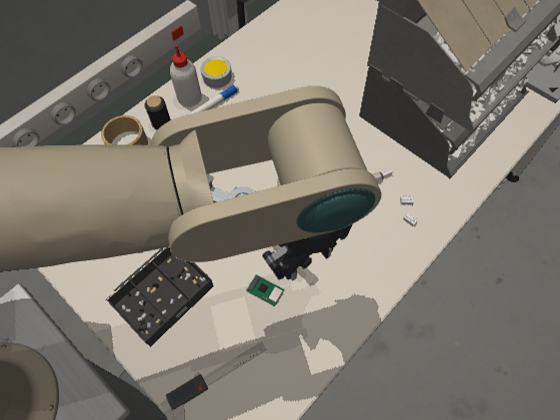

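The wrench swung back to about −90° world when released. I'll re-grip it, verify the load, and let it off gently.

```bash
python3 -c "
from h import *
f=lambda x,y:((x+.5)/4-.5+145,(y+.5)/4-.5+195)
for uv in [(652,219),(700,219),(560,215)]:
    p=onz('top',f(*uv),66); d=p[:2]-SP; print(p,np.linalg.norm(d),np.degrees(np.arctan2(d[1],d[0])))
a=env.grab_frame('wrist');cv2.imwrite('pics/w18.png',a)
i=env.camera_info('wrist')
import pickle;pickle.dump({k:np.array(v) for k,v in i.items()},open('w18.pkl','wb'))
"
```

```text
[ 521.1199 -156.1478   66.    ] 102.771668200177 -93.78270628432824
[ 520.523  -177.4878   66.    ] 124.10724820673617 -93.40770804312503
[ 524.0517 -115.2872   66.    ] 61.807107236931735 -93.56974348278465
```

View pics/w18.png

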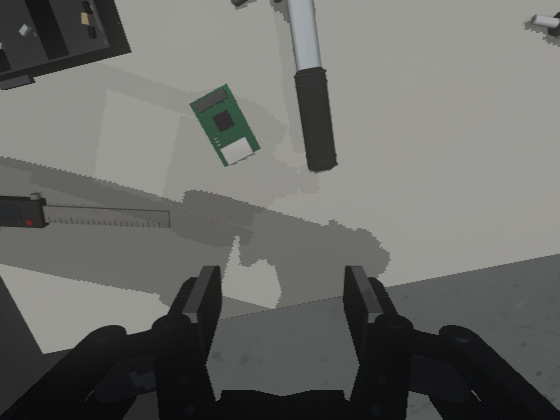

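```bash
python3 -c "
from h import *
import pickle;i=pickle.load(open('w18.pkl','rb'))
a=onz('w',(311,71),70,i);b=onz('w',(321,167),68,i);c=(a+b)/2;print(a,b,c,np.linalg.norm(a-b))
d=c[:2]-SP;print(np.linalg.norm(d),np.degrees(np.arctan2(d[1],d[0])),np.degrees(np.arctan2(*(b-a)[1::-1])))
plan(c[0],c[1],130,90-94); plan(c[0],c[1],46,90-94)
"
```

```text
[ 522.819 -158.406   70.   ] [ 517.6517 -220.8396   68.    ] [ 520.2354 -189.6228   69.    ] 62.67895960967591
136.2385426746253 -93.22510813417632 -94.73133040259145
trans m [0.0232 0.0354 0.0623] rot [-0.0005 -0.1532 -0.0012] at [ 483.8818 -245.3039  165.4376] yaw -12.775760171675604 F [ 0.004   0.2955 -0.2332] w 0.642544078583836 t 16.2333 q [-0.5373  0.1317  1.4476  0.      1.5636 -0.3143]
trans m [0.0233 0.1194 0.0623] rot [-0.0005 -0.1532 -0.0012] at [ 483.8818 -245.3039  165.4376] yaw -12.775760171675604 F [ 0.004   0.2955 -0.2332] w 0.642544078583836 t 16.2333 q [-0.5373  0.1317  1.4476  0.      1.5636 -0.3143]
```

Call:
play_rows --series '[{"gripper":0.055,"translation":[0.012,0,0.03],"rot":[0,-0.1,0]},{"gripper":0.055,"translation":[0.0225,0,0.0622],"rot":[0,-0.16,0]},{"gripper":0.055,"translation":[0.0225,0.02,0.0622],"rot":[0,-0.16,0]},{"gripper":0.055,"translation":[0.0225,0.055,0.0622],"rot":[0,-0.16,0]},{"gripper":0.055,"translation":[0.0225,0.09,0.0622],"rot":[0,-0.16,0]},{"gripper":0.055,"translation":[0.0225,0.118,0.0622],"rot":[0,-0.16,0]},{"gripper":0.055,"translation":[0.0225,0.118,0.0622],"rot":[0,-0.16,0]},{"gripper":0.055,"translation":[0.0225,0.118,0.0622],"rot":[0,-0.16,0]}]'

```text
time_s: 16.9
tool_pos: [519.0, -189.3, 47.1]
orientation: [[0.998, -0.003, 0.062], [-0.062, 0.001, 0.998], [-0.003, -1.0, 0.001]]
ft_force: [-0.1, 0.7, 0.5]
width: 0.639
```

```bash
python3 -c "
from h import *
wr(0)
cv2.imwrite('pics/w19.png',env.grab_frame('wrist'))
"
```

```text
t 16.9 r 135.94488155017126 handle deg -93.74327964413602 wrench -0.35505721044411387 toolyaw-90 -93.57284425938471 z 47.051113032533884
Ft(ccw) -0.15361260985818698 Fr -0.7193113876446893 Fz 0.4721226535405874 Mz 0.02605942069762138 T spindle 0.0051765726458374815 w 0.6388521138926393
```

View pics/w19.png

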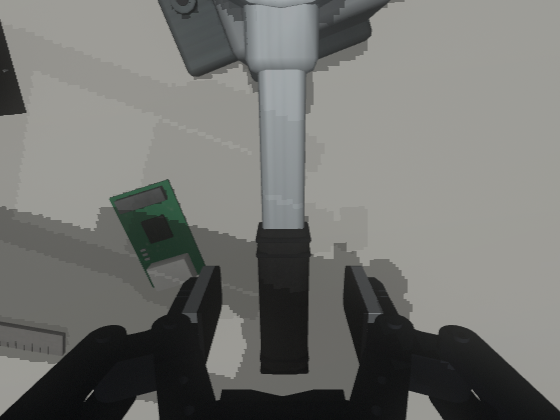

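Call:
play_rows --series '[{"gripper":0.03,"translation":[0,0,0],"rot":[0,0,0]},{"gripper":0.01,"translation":[0,0,0],"rot":[0,0,0]},{"gripper":0.01,"translation":[0,0,0],"rot":[0,0,0]},{"gripper":0.01,"translation":[0,0,0],"rot":[0,0,0]},{"gripper":0.01,"translation":[0,0,0],"rot":[0,0,0]}]'

```text
time_s: 17.37
tool_pos: [520.5, -190.8, 50.2]
orientation: [[0.998, 0.002, 0.063], [-0.063, -0.001, 0.998], [0.002, -1.0, -0.001]]
ft_force: [-2.3, 1.1, 6.0]
width: 0.224
```

```bash
python3 -c "
from h import *
wr(0)"
```

```text
t 17.3667 r 137.40806322133304 handle deg -93.07467317217889 wrench -0.34338782610831875 toolyaw-90 -93.59892255487163 z 50.15261568658048
Ft(ccw) -2.3385785756764985 Fr -0.9787013915842817 Fz 6.045583624060546 Mz 0.3448804967086039 T spindle 0.023540943933992642 w 0.22373816206180247
```

Call:
play_rows --series '[{"gripper":0.01,"translation":[-0.002,0,0],"rot":[0,0.015,0]},{"gripper":0.01,"translation":[-0.0041,0,0],"rot":[0,0.03,0]},{"gripper":0.01,"translation":[-0.0061,0,0.0001],"rot":[0,0.045,0]}]'

```text
time_s: 17.62
tool_pos: [514.5, -190.4, 50.2]
orientation: [[0.994, 0.003, 0.108], [-0.108, -0.002, 0.994], [0.003, -1.0, -0.001]]
ft_force: [-1.1, 0.4, 6.1]
width: 0.223
```

```bash
python3 -c "
from h import *
wr(0)"
```

```text
t 17.6167 r 137.44407070760423 handle deg -95.59972714037548 wrench -0.38745833164389737 toolyaw-90 -96.21347549038624 z 50.18471595690652
Ft(ccw) -1.1508621059324857 Fr -0.2791442106055315 Fz 6.122659532442317 Mz 0.41643995955969715 T spindle 0.25826078689721027 w 0.2233682454293839
```

Call:
play_rows --series '[{"gripper":0.01,"translation":[-0.002,0,0],"rot":[0,0.015,0]},{"gripper":0.01,"translation":[-0.0041,0,0],"rot":[0,0.03,0]},{"gripper":0.01,"translation":[-0.0061,0,0.0001],"rot":[0,0.045,0]}]'

```text
time_s: 17.87
tool_pos: [508.5, -189.7, 50.2]
orientation: [[0.988, 0.003, 0.153], [-0.153, -0.002, 0.988], [0.003, -1.0, -0.001]]
ft_force: [-1.0, -0.6, 5.1]
width: 0.223
```

```bash
python3 -c "
from h import *
wr(0)"
```

```text
t 17.8667 r 137.4728190522938 handle deg -98.09358773704946 wrench -0.43098441014160876 toolyaw-90 -98.78960406525795 z 50.187283356860135
Ft(ccw) -0.8777958170158409 Fr 0.7325734242417739 Fz 5.1456092617787155 Mz 0.41231394106179337 T spindle 0.2916408755443143 w 0.22295713141642845
```

Call:
play_rows --series '[{"gripper":0.01,"translation":[-0.002,0,0],"rot":[0,0.015,0]},{"gripper":0.01,"translation":[-0.0041,0,0],"rot":[0,0.03,0]},{"gripper":0.01,"translation":[-0.0061,0,0.0001],"rot":[0,0.045,0]}]'

```text
time_s: 18.12
tool_pos: [502.6, -188.8, 50.2]
orientation: [[0.98, 0.003, 0.197], [-0.197, -0.002, 0.98], [0.004, -1.0, -0.001]]
ft_force: [-0.7, -0.0, 5.7]
width: 0.224
```

```bash
python3 -c "
from h import *
wr(0)"
```

```text
t 18.1167 r 137.52608047660237 handle deg -100.58861395817912 wrench -0.4745308326239135 toolyaw-90 -101.3636656706763 z 50.20500413104166
Ft(ccw) -0.7233742642456233 Fr 0.14312624530107568 Fz 5.706167317115085 Mz 0.4786304450898576 T spindle 0.379147617810511 w 0.22381426498777407
```

Call:
play_rows --series '[{"gripper":0.01,"translation":[-0.002,0,0],"rot":[0,0.015,0]},{"gripper":0.01,"translation":[-0.0041,0,0],"rot":[0,0.03,0]}]'

```text
time_s: 18.28
tool_pos: [498.7, -188.0, 50.2]
orientation: [[0.974, 0.004, 0.226], [-0.226, -0.002, 0.974], [0.004, -1.0, -0.001]]
ft_force: [-0.8, -1.0, 4.6]
width: 0.226
```

```bash
python3 -c "
from h import *
wr(0)"
```

```text
t 18.2833 r 137.5312427766441 handle deg -102.27087636677088 wrench -0.5038918505363698 toolyaw-90 -103.07749179815755 z 50.23401369230128
Ft(ccw) -0.5414023320905074 Fr 1.1266509761592347 Fz 4.5519939048534885 Mz 0.5053489149036368 T spindle 0.4308891793290559 w 0.22589649303691314
```

Call:
play_rows --series '[{"gripper":0.01,"translation":[-0.002,0,0],"rot":[0,0.015,0]},{"gripper":0.01,"translation":[-0.0041,0,0],"rot":[0,0.03,0]}]'

```text
time_s: 18.45
tool_pos: [494.7, -187.1, 50.2]
orientation: [[0.967, 0.004, 0.255], [-0.255, -0.002, 0.967], [0.004, -1.0, -0.001]]
ft_force: [0.7, -1.6, 5.1]
width: 0.224
```

```bash
python3 -c "
from h import *
wr(0)"
```

```text
t 18.45 r 137.5725286671085 handle deg -103.94758763508837 wrench -0.5331559827738 toolyaw-90 -104.80069969930469 z 50.216805257514416
Ft(ccw) 1.0513013953743293 Fr 1.4290186767859308 Fz 5.120870594577553 Mz 0.573353598515082 T spindle 0.7179837898679882 w 0.22402386756025056
```

Call:
play_rows --series '[{"gripper":0.01,"translation":[0,0,0],"rot":[0,0,0]},{"gripper":0.01,"translation":[0,0,0],"rot":[0,0,0]},{"gripper":0.01,"translation":[0,0,0],"rot":[0,0,0]},{"gripper":0.01,"translation":[0.001,0,0],"rot":[0,-0.007,0]},{"gripper":0.01,"translation":[0.002,0,0],"rot":[0,-0.015,0]},{"gripper":0.01,"translation":[0.003,0,0],"rot":[0,-0.022,0]},{"gripper":0.01,"translation":[0.0041,0,0],"rot":[0,-0.03,0]}]'

```text
time_s: 19.03
tool_pos: [498.8, -188.0, 50.2]
orientation: [[0.974, 0.003, 0.225], [-0.225, -0.002, 0.974], [0.004, -1.0, -0.001]]
ft_force: [-0.0, 1.2, 5.4]
width: 0.227
```

```bash
python3 -c "
from h import *
wr(0)"
```

```text
t 19.0333 r 137.53527100655054 handle deg -102.23145806359413 wrench -0.5032038713603861 toolyaw-90 -103.02159491667882 z 50.2102537754492
Ft(ccw) -0.2577825724133526 Fr -1.1381364060762609 Fz 5.385230570868376 Mz 0.54033026800739 T spindle 0.5048760720497538 w 0.22706879968312665
```

Call:
play_rows --series '[{"gripper":0.01,"translation":[0.001,0,0],"rot":[0,-0.007,0]},{"gripper":0.01,"translation":[0.002,0,0],"rot":[0,-0.015,0]},{"gripper":0.01,"translation":[0.003,0,0],"rot":[0,-0.022,0]},{"gripper":0.01,"translation":[0.0041,0,0],"rot":[0,-0.03,0]}]'

```text
time_s: 19.37
tool_pos: [502.7, -188.8, 50.2]
orientation: [[0.981, 0.003, 0.196], [-0.196, -0.002, 0.981], [0.003, -1.0, -0.001]]
ft_force: [-1.2, 0.6, 5.7]
width: 0.226
```

```bash
python3 -c "
from h import *
wr(0)"
```

```text
t 19.3667 r 137.53812576918216 handle deg -100.57765066175529 wrench -0.4743394870044454 toolyaw-90 -101.30287444947106 z 50.156895756862305
Ft(ccw) -1.2412174544658714 Fr -0.32852948590686587 Fz 5.689688303743636 Mz 0.49860631776619807 T spindle 0.3278915954069669 w 0.2259841175602607
```

Call:
play_rows --series '[{"gripper":0.01,"translation":[0.001,0,0],"rot":[0,-0.007,0]},{"gripper":0.01,"translation":[0.002,0,0],"rot":[0,-0.015,0]},{"gripper":0.01,"translation":[0.003,0,0],"rot":[0,-0.022,0]},{"gripper":0.01,"translation":[0.0041,0,0],"rot":[0,-0.03,0]},{"gripper":0.01,"translation":[0.0054,0,0.0001],"rot":[0,-0.04,0]},{"gripper":0.01,"translation":[0.0068,0,0.0002],"rot":[0,-0.05,0]}]'

```text
time_s: 19.87
tool_pos: [509.3, -189.8, 50.2]
orientation: [[0.989, 0.003, 0.147], [-0.147, -0.001, 0.989], [0.003, -1.0, -0.001]]
ft_force: [-2.5, 1.9, 6.4]
width: 0.227
```

```bash
python3 -c "
from h import *
wr(0)"
```

```text
t 19.8667 r 137.5064241641572 handle deg -97.78867957027009 wrench -0.42566275871508874 toolyaw-90 -98.43631436936188 z 50.193594742214486
Ft(ccw) -2.7054131095362295 Fr -1.5602765911381005 Fz 6.352772810555657 Mz 0.39415997584481527 T spindle 0.022148293265654984 w 0.22684033526141875
```

```bash
python3 -c "
from h import *
a=env.grab_frame('top');cv2.imwrite('pics/t20f.png',a)
cv2.imwrite('pics/t20.png',cv2.resize(a[195:305,145:345],None,fx=4,fy=4,interpolation=cv2.INTER_CUBIC))
wr(0)
L=lambda n:cv2.imread(f'pics/{n}.png',0).astype(np.float32)
ref=L('t16')
def off(n,box):
    x0,y0,x1,y1=box
    t=ref[y0:y1,x0:x1]; s=L(n)[y0-12:y1+12,x0-12:x1+12]
    M=np.zeros((2,3),np.float32);M[0,0]=M[1,1]=1;M[0,2]=12;M[1,2]=12
    cc,M=cv2.findTransformECC(t,s,M,cv2.MOTION_TRANSLATION,(3,200,1e-6)); return M[:,2]-12,cc
for n in('t14','t15','t17','t20'):
    for k,b in dict(jaw=(195,232,245,325),grille=(85,190,180,425),fixed=(45,285,98,385),hub=(345,140,480,270)).items():
        try: print(n,k,*off(n,b))
        except Exception as e: print(n,k,'x')
"
```

```text
t 19.9167 r 137.50353796404937 handle deg -97.72511621412487 wrench -0.42455336886673684 toolyaw-90 -98.39555822870017 z 50.19313783111882
Ft(ccw) -2.1331024958987634 Fr -0.9479129570502298 Fz 6.722402090351802 Mz 0.450726363292502 T spindle 0.15741722326647795 w 0.22540984086930846
t14 jaw [ 6.0168 -2.7286] 0.9893093972342892
t14 grille [ 4.397  -1.2906] 0.9821284485432504
t14 fixed [-0.0319  0.0112] 0.999656162293674
t14 hub [-0.0827 -0.0904] 0.9952208499206009
t15 jaw [0.8076 0.3139] 0.9936575585072734
t15 grille [0.0381 0.0121] 0.9996856587309602
t15 fixed [-0.046   0.0127] 0.9996101019895107
t15 hub [-0.0082 -0.1268] 0.9982445017006797
t17 jaw [0.6861 0.385 ] 0.9941814612534026
t17 grille [ 0.0475 -0.0107] 0.999730168516109
t17 fixed [-0.0485  0.0127] 0.9996066571333619
t17 hub [-0.0385 -0.1196] 0.9974365696138985
t20 jaw [-0.0632  0.0584] 0.9987238808310929
t20 grille [0.0091 0.022 ] 0.9998462404008799
t20 fixed [-0.0482 -0.0255] 0.9996193219937061
t20 hub [-0.0368 -0.1091] 0.9984330058724743
```

Jaw image registration: after the flick the jaw had slipped back ~0.3 mm; after easing slowly it's still at the tight position. Ease further, then compare.

Call:
play_rows --series '[{"gripper":0.01,"translation":[0.0014,0,0],"rot":[0,-0.01,0]},{"gripper":0.01,"translation":[0.0027,0,0],"rot":[0,-0.02,0]},{"gripper":0.01,"translation":[0.0041,0,0],"rot":[0,-0.03,0]},{"gripper":0.01,"translation":[0.0054,0,0.0001],"rot":[0,-0.04,0]},{"gripper":0.01,"translation":[0.0068,0,0.0002],"rot":[0,-0.05,0]},{"gripper":0.01,"translation":[0.0082,0,0.0002],"rot":[0,-0.06,0]},{"gripper":0.01,"translation":[0.0095,0,0.0003],"rot":[0,-0.07,0]},{"gripper":0.01,"translation":[0.0109,0,0.0004],"rot":[0,-0.08,0]}]'

```text
time_s: 20.58
tool_pos: [520.0, -190.8, 50.2]
orientation: [[0.998, 0.002, 0.067], [-0.067, -0.001, 0.998], [0.002, -1.0, -0.001]]
ft_force: [-2.8, 2.0, 7.6]
width: 0.225
```

```bash
cat > jw.py <<'E'
from h import *
import sys
def jaw(name):
    wr(0)
    a=env.grab_frame('top')
    cv2.imwrite(f'pics/{name}.png',cv2.resize(a[195:305,145:345],None,fx=4,fy=4,interpolation=cv2.INTER_CUBIC))
    L=lambda n:cv2.imread(f'pics/{n}.png',0).astype(np.float32)
    ref=L('t16')
    for k,(x0,y0,x1,y1) in dict(jaw=(195,232,245,325),grille=(85,190,180,425),fixed=(45,285,98,385)).items():
        t=ref[y0:y1,x0:x1]; s=L(name)[y0-12:y1+12,x0-12:x1+12]
        M=np.float32([[1,0,12],[0,1,12]])
        cc,M=cv2.findTransformECC(t,s,M,cv2.MOTION_TRANSLATION,(3,200,1e-6)); print(k,M[:,2]-12,cc)
    wr(0)
jaw(sys.argv[1])
E
python3 jw.py t21
```

```text
t 20.5833 r 137.4143866962267 handle deg -93.31422975403625 wrench -0.34756887720655294 toolyaw-90 -93.85350332363407 z 50.17251964580842
Ft(ccw) -2.9176151790850184 Fr -1.8038070947945426 Fz 7.563521887294009 Mz 0.3512920361159616 T spindle -0.04963026433360784 w 0.2252672917473163
jaw [0.5384 0.1742] 0.996108588867373
grille [0.0289 0.0089] 0.9998165996385161
fixed [-0.048   0.0011] 0.9995932114599375
t 20.6333 r 137.44813740729842 handle deg -93.24711418556836 wrench -0.3463974895574407 toolyaw-90 -93.81412755523756 z 50.18385903734639
Ft(ccw) -2.7863934150675207 Fr -2.7771519715156376 Fz 7.466142874597762 Mz 0.3689265889354287 T spindle -0.01405799604956337 w 0.22637143858229505
```

Grip now rests on spindle friction (T≈0, jaw back only ~0.25 mm, consistent with the ~16 N self-held). Let go.

Call:
play_rows --series '[{"gripper":0.022,"translation":[0,0,0],"rot":[0,0,0]},{"gripper":0.03,"translation":[0,0,0],"rot":[0,0,0]},{"gripper":0.055,"translation":[0,0,0],"rot":[0,0,0]},{"gripper":0.055,"translation":[0,0,0],"rot":[0,0,0]},{"gripper":0.055,"translation":[0,-0.02,0],"rot":[0,0,0]},{"gripper":0.055,"translation":[0,-0.05,0],"rot":[0,0,0]},{"gripper":0.055,"translation":[0,-0.085,0],"rot":[0,0,0]},{"gripper":0.055,"translation":[0,-0.12,0],"rot":[0,0,0]}]'

```text
time_s: 21.3
tool_pos: [518.5, -190.5, 168.8]
orientation: [[0.998, -0.001, 0.069], [-0.069, 0.001, 0.998], [-0.001, -1.0, 0.0]]
ft_force: [0.8, -0.7, 1.1]
width: 0.649
```

Call:
play_rows --series '[{"gripper":0.055,"translation":[0,0,-0.03],"rot":[0,0,0]},{"gripper":0.055,"translation":[0,0,-0.06],"rot":[0,0,0]},{"gripper":0.055,"translation":[0,0,-0.06],"rot":[0,0,0]},{"gripper":0.055,"translation":[0,0,-0.06],"rot":[0,0,0]}]'

```text
time_s: 21.63
tool_pos: [514.6, -251.6, 167.7]
orientation: [[0.998, -0.0, 0.071], [-0.071, 0.0, 0.998], [-0.0, -1.0, 0.0]]
ft_force: [0.4, 0.1, -1.1]
width: 0.644
```

```bash
python3 jw.py t22; python3 jw.py t23
```

```text
t 21.6333 r 198.42747940419338 handle deg -93.84921085199414 wrench -0.35690605880185255 toolyaw-90 -94.05090869428285 z 167.68329535327084
Ft(ccw) 0.3548113903176223 Fr -0.13504150246635435 Fz -1.0576220503939122 Mz 0.016046815582151937 T spindle 0.08645114542677515 w 0.6437757792542248
jaw [0.6102 0.431 ] 0.9943355237393644
grille [0.0302 0.0099] 0.9998184603008378
fixed [-0.0475 -0.0003] 0.9995964118624201
t 21.6833 r 197.4766784399644 handle deg -93.82695655505454 wrench -0.35651764804753994 toolyaw-90 -93.98101288830136 z 167.54587892420903
Ft(ccw) 0.1156533913128495 Fr 0.09184322897182046 Fz 0.015210212067306286 Mz 0.03188123801434999 T spindle 0.054720085581128945 w 0.646981607191228
t 21.6833 r 197.4766784399644 handle deg -93.82695655505454 wrench -0.35651764804753994 toolyaw-90 -93.98101288830136 z 167.54587892420903
Ft(ccw) 0.1156533913128495 Fr 0.09184322897182046 Fz 0.015210212067306286 Mz 0.03188123801434999 T spindle 0.054720085581128945 w 0.646981607191228
jaw [0.6257 0.4108] 0.994311490439953
grille [0.028  0.0134] 0.9998184732783924
fixed [-0.0461 -0.0177] 0.9996129618941721
t 21.7333 r 196.89917002370646 handle deg -93.7969154809241 wrench -0.3559933323931281 toolyaw-90 -93.92140865750261 z 167.5478496028859
Ft(ccw) 0.13365510448174378 Fr -0.4827090447899559 Fz 0.022521633436105998 Mz -0.015255539157234816 T spindle 0.011061039984652308 w 0.6463007127803209
```

View pics/t22.png

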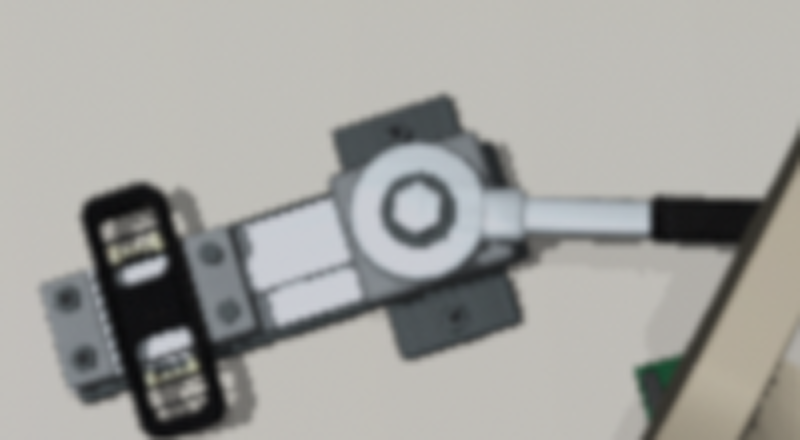

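```bash
python3 -c "
from h import *
a=env.grab_frame('top');cv2.imwrite('pics/t24f.png',a)
m=np.zeros(a.shape[:2],np.uint8);m[235:310,155:210]=(a.max(2)<48)[235:310,155:210]
m=cv2.morphologyEx(m,cv2.MORPH_OPEN,np.ones((3,3)))
c=max(cv2.findContours(m,cv2.RETR_EXTERNAL,cv2.CHAIN_APPROX_NONE)[0],key=cv2.contourArea);r=cv2.minAreaRect(c);print(r)
b=np.array([onz('top',p,40)[:2] for p in cv2.boxPoints(r)]);e=np.roll(b,-1,0)-b;print(b.mean(0),np.linalg.norm(e,axis=1),np.degrees(np.arctan2(e[:,1],e[:,0])))
th=np.radians(16.6);x=np.array([np.cos(th),np.sin(th)]);y=np.array([-x[1],x[0]])
d=b.mean(0)-np.array([490.1,70.8]);print('vise x,y off',d@x,d@y)
A=cv2.imread('pics/top0.png').astype(int)
for n,(x0,y0,x1,y1) in dict(hex=(215,125,262,175),pin=(295,110,328,168)).items(): print(n,np.abs(A-a)[y0:y1,x0:x1].mean())
"
```

```text
((186.04776000976562, 273.6831970214844), (35.67563247680664, 27.177427291870117), 75.3791275024414)
[486.1157  64.8998] [49.3398 65.2106 48.7147 65.0812] [ -76.836  -165.3583  102.9892   15.1955]
vise x,y off -5.503835712391788 -4.515994503573541
hex 9.266241134751773
pin 9.53639846743295
```

View pics/t24f.png

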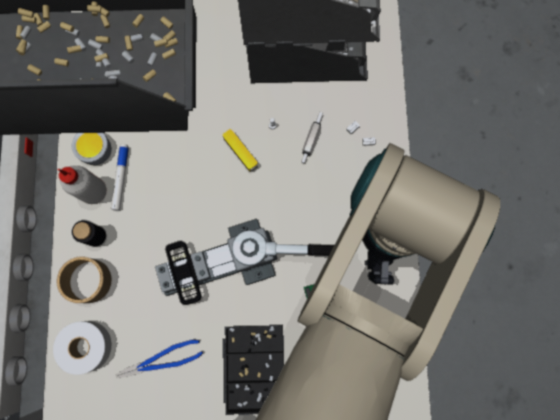

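```bash
python3 -c "
from h import *
f=lambda x,y:((x+.5)/4-.5+145,(y+.5)/4-.5+195)
P=[onz('top',f(*p),40)[:2] for p in [(80,200),(162,180),(226,417),(144,437)]]
b=np.array(P);e=np.roll(b,-1,0)-b;print(b.mean(0),np.linalg.norm(e,axis=1),np.degrees(np.arctan2(e[:,1],e[:,0])))
th=np.radians(16.6);x=np.array([np.cos(th),np.sin(th)]);y=np.array([-x[1],x[0]])
d=b.mean(0)-np.array([490.1,70.8]);print('vise x,y off',d@x,d@y)
wr(0)
"
```

```text
[490.1703  70.8202] [ 38.5238 112.3732  37.6933 112.2345] [ -77.6942 -164.7589  102.0253   15.6696]
vise x,y off 0.07316754994178214 -0.0007697047670668486
t 21.7833 r 196.6091345599006 handle deg -93.7679634217543 wrench -0.3554880236353829 toolyaw-90 -93.88507434640181 z 167.66363673386948
Ft(ccw) -1.140270751251552 Fr 0.31357796970751733 Fz 0.37241833194381263 Mz 0.006885296891707702 T spindle -0.21730234867582762 w 0.6446568309696376
```

```bash
python3 -c "
from rig import env
print(env.finish_job())"
```

```text
the job is handed in; nothing more can be done
None
```

I laid the grille frame flat on the bed, let go of it, and closed the jaw with the wrench until it tightened. I then let go of the wrench and handed the job in at about 22 s. `finish_job` gave no verdict.

**Tightening:** Wrench torque rose from about 0.3 N·m while the jaw ran to about 0.74 N·m with the jaw stopped. By the torque figures given, that is roughly 40 N of grip, well under the 120 N crack limit.

**Second tightening:** When I first let go, the wrench swung back and the jaw backed off about 0.3 mm. I gripped it again, tightened to about 0.72 N·m, eased it off slowly and then let go.

**Last checks:**
- **Frame position:** in the top view its middle is within about 1 mm of the clamped position and about 1° off the vise's axis. It did not move while I tightened the second time and let go.
- **Bystanders:** the hex keys and pin gauge look unmoved by eye. A patch difference for them came out non-zero (about 9 grey levels), and I put that down to lighting. The arm hid most of the board, and the part in view is where it was.
- **Side camera:** the arm blocked its view of the vise, so I did not check the frame's flatness from that side.
- **Remaining grip:** I did not measure it. The jaw's position and the spindle friction suggest 10–16 N. The torque readings carry about ±0.1 N·m of noise, and on the re-grip they read high, so they did not fully agree with the picture-based estimate.

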